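# Set the storeroom row in order

### The job

Put the storeroom top in order: stand the tall tin halfway between the tool case and the tub, in line with them, and set the flat tin centrally on top of it; stand the jar of screws squarely in front of the tall tin, on the robot's side, with a gap of about 30 mm; lay the roll of tape on the middle of the tub's lid, and stand the spirit level on its base on the middle of the case, along the case's length. Keep the jar upright throughout and leave the bottle and the padlock where they are.

Things in the scene. Friction and masses are not known exactly. Their poses are not given: they have to be found in the camera images.
- tin: plain upright metal tin with rims, 60 mm diameter, 70 mm high, flat top, about 0.25 kg, loose. Origin: centre of its underside, z up.
- flat_tin: shallow round metal tin (polish tin) without a hole, 57 mm diameter, 24 mm high, loose, lies flat. Origin: centre of its underside, z up.
- jar: glass jar of screws with a white lid, 46 mm diameter (lid 43 mm, from 50 mm up), 64 mm high, loose, upright. Origin: centre of its underside, z up.
- tape: roll of tan masking tape, a ring of 62 mm outer and 42 mm inner diameter, 24 mm high, loose, lies flat. Origin: centre of its underside, z up.
- level: pocket spirit level, a metal bar 140 mm long, 24 mm wide, 40 mm high, with a yellow vial in its top (standing 2.5 mm proud) and black ends, loose, standing on its 24 mm wide base. Origin: centre of its underside; x along its length, y across, z up. At the start its length points within about 25 degrees of straight away from the robot (world x).
- case: closed dark olive-grey tool case with black corners lying flat, fixed, 100 mm deep (x), 160 mm long (y), flat top 45 mm above the table, black handle and two latches on its front. Origin: centre of its underside. Its x points to the back (its front, -x, faces roughly to the robot, within 7 degrees), y along its length to the left, z up.
- tub: beige-grey plastic storage tub with a flat overhanging lid, fixed, 110 mm deep (x), 160 mm long (y), lid top 80 mm above the table. Stands in one row with the case, to its left or right, in line along y with the same heading, centres 310 mm apart (150 mm clear between them). Origin: centre of its underside; axes as for the case. Both are on a paper-thin grey liner, flat with the table.
- bottle: bystander: small white plastic bottle with a black cap, 36 mm diameter, 88 mm high, loose, upright among the things. Origin: centre of its underside, z up.
- padlock: bystander: brass padlock lying flat, body 34 x 42 x 18 mm, shackle reaching to 46 mm from its origin along its x, loose. Origin: centre of the brass body's underside.
There are look-alikes about, which are no part of the job. Of the things that look like the tub, take the one that is farthest to the robot's left at the start.

How it is judged:
By the outcome, as a careful person would: the job done as asked, in the order asked, and still so for the second after the job is handed in, with the robot touching nothing.
It also fails if it takes over 118 s, if anything falls off the work surface, if the arm or the gripper's body presses on something with over 40 N, if the wrist force passes 120 N, or if a joint passes its speed limit or range.

### The arm

A 6-joint arm with a two-finger parallel gripper is mounted at the origin on the work surface. World frame = base frame: x ahead of the robot, y to its left, z up, the work surface at z = 0. Lengths are in m, angles in rad, forces in N, time in s.
With the tool pointing down it reaches from about 0.25 to 0.725 m from the base axis. Payload 4 kg.
Tool frame: the origin (TCP) lies midway between the tips of the shut fingers; the grasp point (between the pads) lies 19 mm behind it; z points along the fingers, y is the line along which they close (so a half turn about z gives the same grasp; the last joint's range is limited). The gripper opens to 85 mm and grips with 20 to 120 N. Pads are 22 mm wide; open, the fingers measure 114 mm over their backs; the gripper's body (76 mm by 85 mm) begins 54 mm behind the grasp point. The pads swing forward as they close: fully open they stand 13 mm farther back than shut.
Start: joints at [-1.156, 0.241, 0.005, 1.335, 0, 1.571], TCP at [0.202, -0.458, 0.231] pointing down, gripper open.
Joint ranges: [-2.72, 2.72], [-1.05, 1.87], [-1.09, 1.28], [-1.99, 2.15], [-1.42, 1.44], [-3.14, 3.14]. Speed limits (rad/s): [2.79, 2.79, 3.14, 3.14, 3.14, 3.14].

### API

Orientations are given as a unit quaternion [x, y, z, w].
In Python, from workcell import bot, camera, job_done gives the robot as it stands.
- The arm moves only by the tool carry_out, never from a script. Its argument "plan" is a list of rows, each an object of numbers: "dx", "dy", "dz": the shift along the tool's x, y, z in mm; "twist": the turn about the tool's z in degrees; "fingers": the closure, from -1 (fully open) to 1 (shut). In form: [{"dx": .., "dy": .., "dz": .., "twist": .., "fingers": ..}, ...]. A call has exactly 5 rows; each row is the pose to reach, as a shift and turn from the pose commanded when the call began, along the tool's axes at that moment; what a row does not reach only later rows make up. A row lasts 1/12 s, in which the tool goes at most 41.7 mm and 7.16 degrees, less where a joint would pass 70% of its speed; a pose out of reach is approached as far as the arm can. A call with a gripper value outside its range is refused whole. The fingers move at their own pace and stop on an object; the grip force is fixed at half the most. Time passes only in rows, so rows that repeat a pose let the fingers close, or fill a call up. It gives the time, the measured TCP pose, the force, the opening and the grip force at its end, in the units of the state.
- bot.get_obs(): the state, without advancing time (a new reading comes with each control period).
- camera(name): name is "scene" or "top" or "wrist"; returns a dict with "image" (384x512x3 uint8, red, green, blue), "intrinsics" (3x3 intrinsics, pixels), "eye" and "attitude" of the camera in the world. Camera axes: x right, y down, z forward; pixel columns grow to the right and rows downward; lengths in m; the calibration is good to about 2 mm. A picture is of the moment at which its call begins. There is no depth.
- job_done(): hands the job in; it is judged then, once.
The state is a dict: "clock": time; "joint_pos": joint angles; "joint_vel": joint speeds; "tau": joint torques, N m; "eef_pos": TCP position; "tool_rot": TCP orientation; "ft_force": force on the tool from outside, world axes, zero at the start; "ft_torque": the same for the moment, N m; "grip_width": finger opening in m; "grasp_force": force on a finger pad.
Only numpy, scipy, OpenCV 4.12 (cv2) and the standard library are available. Lean on these libraries where they do the work, as an engineer would, in place of code of your own. Each camera call takes 0.05 s, during which the arm holds its last target. There are 200 camera calls.

## Working session

There is one attempt and no reset: what is moved stays moved. The work goes in short steps, Python scripts to look and compute and a tool call to move; the robot and the scene stay as the last step left them, time stands still between calls to the robot, and variables do not carry over. Pictures are saved under pics/ and viewed, at most 16 in all, crops included, and the job is handed in when it is done.

Besides the shell and the picture viewer there is one more tool, called after "Call:" as name([rows], argument=value, ...), one row to a line, values as JSON. carry_out: Moves the arm, as the interface text tells. Its arguments: {"type":"object","properties":{"plan":{"type":"array","items":{"type":"object","properties":{"dx":{"type":"number"},"dy":{"type":"number"},"dz":{"type":"number"},"twist":{"type":"number"},"fingers":{"type":"number"}}}}},"required":["plan"]}

```bash
mkdir -p pics; ls
cat > h.py <<'E'
import numpy as np, cv2
from workcell import bot, camera, job_done
from scipy.spatial.transform import Rotation as R
def shot(n,f):
    c=camera(n); cv2.imwrite('pics/'+f+'.png',c['image'][:,:,::-1]); np.savez('pics/'+f+'.npz',K=c['intrinsics'],e=c['eye'],a=c['attitude']); return c
def load(f):
    d=np.load('pics/'+f+'.npz'); a=d['a']; 
    M=a if a.shape==(3,3) else R.from_quat(a).as_matrix()
    return d['K'],d['e'],M
def p2w(f,u,v,z):
    K,e,M=load(f); r=M@np.linalg.inv(K)@[u,v,1]; return (e+r*(z-e[2])/r[2]).round(4)
def w2p(f,p):
    K,e,M=load(f); q=K@(M.T@(np.array(p)-e)); return (q[:2]/q[2]).round(1)
E
python3 - <<'E'
from h import *
for n in ('scene','top','wrist'):
    c=shot(n,n+'0'); print(n,c['eye'],c['attitude'])
o=bot.get_obs(); print(o)
ims=[cv2.imread(f'pics/{n}0.png') for n in('scene','top')]
cv2.imwrite('pics/t.png',cv2.resize(ims[1],(800,600)))
E
```

```text
pics
scene [ 1.21703845 -0.13903     0.7028262 ] [ 0.69797259  0.58121518 -0.2733355  -0.31671893]
top [ 0.34782232 -0.0089777   1.01320494] [-0.70083353  0.71084398 -0.04431902  0.03961085]
wrist [ 0.2612851  -0.43091014  0.37302179] [ 0.83031134 -0.5418039  -0.07221816  0.10870211]
{'clock': 0.15, 'joint_pos': array([-1.15600073e+00,  2.41266463e-01,  4.04749335e-03,  1.33520035e+00,
        1.08850203e-05,  1.57079022e+00]), 'joint_vel': array([ 1.23122019e-03, -1.52184247e-03,  3.32435356e-03, -1.11438380e-03,
       -1.90621069e-04, -8.85987142e-05]), 'tau': array([ 3.76020116e-04, -3.72635400e+01,  2.52638590e+01,  1.23577603e-02,
        7.88339003e-05, -1.00641168e-05]), 'eef_pos': array([ 0.20131388, -0.45716522,  0.23060948]), 'tool_rot': array([ 9.78569107e-01,  2.05917083e-01, -1.61770365e-04, -7.95227577e-04]), 'ft_force': array([-0.72335702,  0.70380017,  0.24459163]), 'ft_torque': array([ 0.045813  , -0.00511324, -0.00216989]), 'grasp_force': 0.0, 'grip_width': 0.08529531708640693}
```

View pics/t.png

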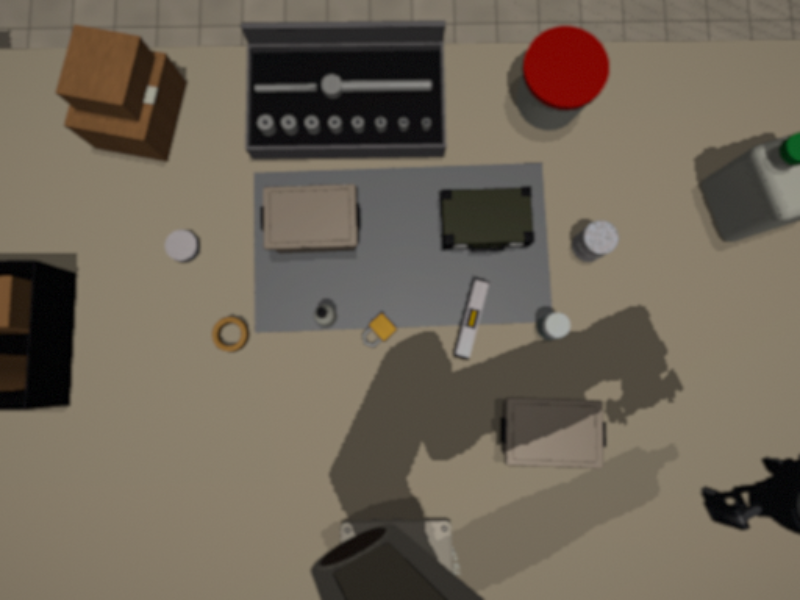

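View pics/scene0.png

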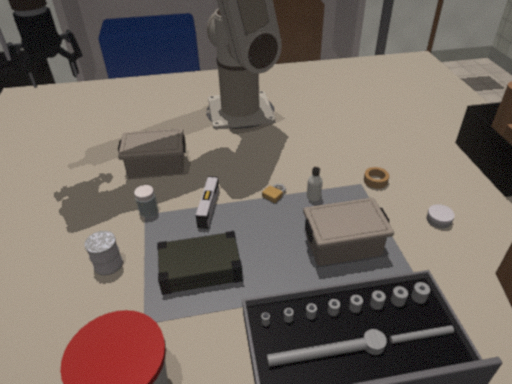

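The top view (800-px scale) shows:
- **Tub candidates:** (310,215) on the liner and (553,432) near the robot. The one on the liner is farthest left, so I choose it.
- **Tin or jar:** (598,237) is the plain tin and (555,325) is the white-lidded jar.
- **Flat tin:** (181,245).
- **Tape:** ring at (230,333).
- **Level:** (472,318).
- **Leave alone:** bottle (323,312) and padlock (380,327).

Next is a close crop to check these.

Run:
```python
from h import *
im=cv2.imread('pics/top0.png')[105:255,96:400]
cv2.imwrite('pics/c.png',cv2.resize(im,(790,390),interpolation=cv2.INTER_CUBIC))
s=.64
P=lambda n,u,v,z:print(n,p2w('top0',u*s,v*s,z))
P('tin',600,237,.07);P('flat',181,245,.024);P('tape',230,333,.024);P('jar',556,325,.064);P('level',472,318,.04);P('bottle',323,312,.088);P('pad',380,327,.018)
P('case',487,215,.045);P('tub',310,215,.08)
```

```text
tin [ 0.5765 -0.3597  0.07  ]
flat [0.5829 0.3774 0.024 ]
tape [0.4234 0.2862 0.024 ]
jar [ 0.4262 -0.2783  0.064 ]
level [ 0.4425 -0.1391  0.04  ]
bottle [0.4512 0.1141 0.088 ]
pad [0.4308 0.0221 0.018 ]
case [ 0.6251 -0.1704  0.045 ]
tub [0.6189 0.1376 0.08  ]
```

View pics/c.png

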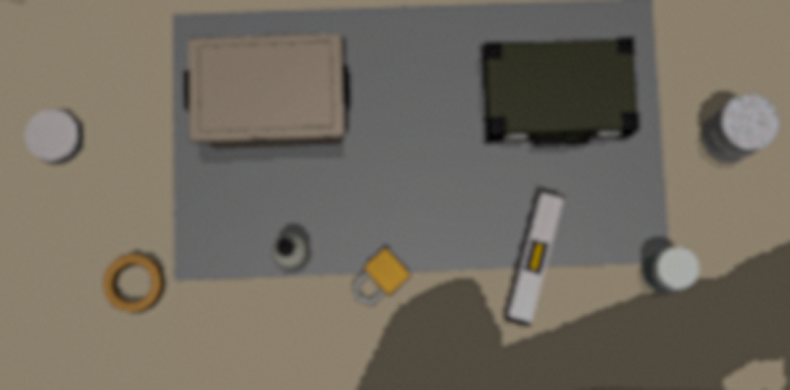

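The crop confirms the choices: beige tub with lid (crop 267,88), case (560,88), tin (749,123), jar (677,268), tape ring (133,283), flat tin without a hole (52,135). Next: a move planner, and a finer measurement of the boxes.

```bash
cat >> h.py <<'E'
def cur():
    o=bot.get_obs(); M=R.from_quat(o['tool_rot']).as_matrix()
    return np.array([*o['eef_pos'],np.degrees(np.arctan2(M[1,0],M[0,0]))])
def plan(*wps,start=None,v=36.):
    """wps: (x,y,z,phi) in m, deg; prints per call the tool-frame moves"""
    p=cur() if start is None else np.array(start,float)
    for w in wps:
        w=np.array(w,float); t=((w[3]-p[3])+180)%360-180
        n=int(max(1,np.ceil(max(np.linalg.norm(w[:3]-p[:3])*1000/(5*v),abs(t)/34))))
        for i in range(n):
            k=n-i; f=np.radians(p[3]); d=(w[:3]-p[:3])*1000/k; tt=(((w[3]-p[3])+180)%360-180)/k
            c=np.array([d[0]*np.cos(f)+d[1]*np.sin(f), d[0]*np.sin(f)-d[1]*np.cos(f), -d[2], -tt]); c=np.round(c*2)/2
            p[:3]+=np.array([c[0]*np.cos(f)+c[1]*np.sin(f), c[0]*np.sin(f)-c[1]*np.cos(f), -c[2]])/1000; p[3]-=c[3]
            print('dx %g dy %g dz %g twist %g'%tuple(c),'->',p.round(4))
    return p
E
python3 - <<'E'
from h import *
im=cv2.imread('pics/top0.png')
hsv=cv2.cvtColor(im,cv2.COLOR_BGR2HSV)
for n,(cx,cy) in dict(tubinner=(267,70),case=(560,70),tin=(749,123),flat=(52,135),jar=(677,268),pad=(388,272),liner=(420,150),level=(525,290),tape=(155,283)).items():
    u,v=96+cx/2.6,105+cy/2.6; print(n,im[int(v),int(u)])
plan((.5765,-.3597,.2,90))
w=cv2.imread('pics/wrist0.png'); cv2.imwrite('pics/w0.png',w)
E
```

```text
tubinner [101 114 127]
case [35 47 47]
tin [160 157 158]
flat [147 147 153]
jar [166 171 168]
pad [ 44 125 165]
liner [103 104 103]
level [167 166 170]
tape [ 58 105 140]
dx 127.5 dy 20.5 dz 10 twist -22 -> [ 0.3263 -0.4245  0.2206 45.7664]
dx 110.5 dy 67 dz 10.5 twist -22 -> [ 0.4514 -0.3921  0.2101 67.7664]
dx 77.5 dy 103.5 dz 10 twist -22 -> [ 0.5765 -0.3595  0.2001 89.7664]
```

View pics/w0.png

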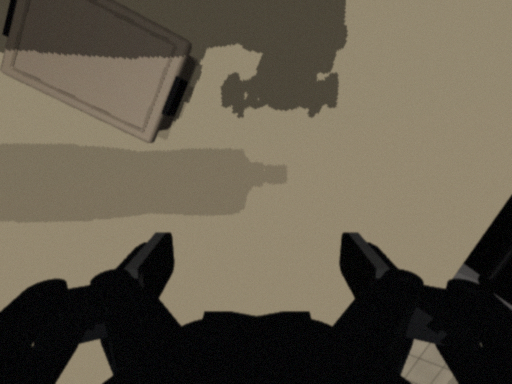

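The wrist view shows the fingers at the bottom, with the TCP near (257,240), looking ahead along tool x; the near look-alike tub is top left. I'm moving to a hover short of the tin.

Call:
carry_out([
  {"dx": 24, "dy": 4, "dz": 2, "twist": -4.4},
  {"dx": 49, "dy": 8, "dz": 4, "twist": -8.8},
  {"dx": 73, "dy": 12, "dz": 6, "twist": -13.2},
  {"dx": 97, "dy": 16, "dz": 8, "twist": -17.6},
  {"dx": 121, "dy": 20, "dz": 10, "twist": -22},
])

```text
$.plan[0]: bad value
```

Run:
```python
from h import *
print(cur(), bot.get_obs()['joint_pos'].round(3))
plan((.5765,-.41,.2,90))
```

```text
[ 0.20131388 -0.45716522  0.23060948 23.76638642] [-1.156  0.241  0.004  1.335  0.     1.571]
dx 121 dy 36 dz 10 twist -22 -> [ 0.3266 -0.4413  0.2206 45.7664]
dx 98.5 dy 78.5 dz 10.5 twist -22 -> [ 0.4515 -0.4255  0.2101 67.7664]
dx 61.5 dy 110 dz 10 twist -22 -> [ 0.5766 -0.4102  0.2001 89.7664]
```

Call:
carry_out([
  {"dx": 24, "dy": 7, "dz": 2, "twist": -4.4, "fingers": -1},
  {"dx": 48, "dy": 14, "dz": 4, "twist": -8.8, "fingers": -1},
  {"dx": 73, "dy": 21, "dz": 6, "twist": -13.2, "fingers": -1},
  {"dx": 97, "dy": 29, "dz": 8, "twist": -17.6, "fingers": -1},
  {"dx": 121, "dy": 36, "dz": 10, "twist": -22, "fingers": -1},
])

```text
clock: 0.57
eef_pos: [0.3277, -0.4414, 0.2208]
tool_rot: [0.921, 0.39, -0.0, -0.0]
ft_force: [-0.2, -0.4, 0.1]
grip_width: 0.0854
grasp_force: 0.0
```

Call:
carry_out([
  {"dx": 20, "dy": 16, "dz": 2, "twist": -4.4, "fingers": -1},
  {"dx": 40, "dy": 31, "dz": 4, "twist": -8.8, "fingers": -1},
  {"dx": 59, "dy": 47, "dz": 6, "twist": -13.2, "fingers": -1},
  {"dx": 79, "dy": 63, "dz": 8, "twist": -17.6, "fingers": -1},
  {"dx": 98.5, "dy": 78.5, "dz": 10.5, "twist": -22, "fingers": -1},
])

```text
clock: 0.98
eef_pos: [0.4528, -0.4255, 0.2102]
tool_rot: [0.829, 0.559, -0.0, -0.0]
ft_force: [-0.6, -0.3, -0.8]
grip_width: 0.0854
grasp_force: 0.0
```

Call:
carry_out([
  {"dx": 15, "dy": 27, "dz": 2, "twist": -5.5, "fingers": -1},
  {"dx": 30, "dy": 55, "dz": 5, "twist": -11, "fingers": -1},
  {"dx": 46, "dy": 82, "dz": 7, "twist": -16.5, "fingers": -1},
  {"dx": 61.5, "dy": 110, "dz": 10, "twist": -22, "fingers": -1},
  {"dx": 61.5, "dy": 110, "dz": 10, "twist": -22, "fingers": -1},
])

```text
clock: 1.4
eef_pos: [0.5816, -0.4079, 0.1964]
tool_rot: [0.706, 0.709, 0.001, -0.002]
ft_force: [-1.8, 0.6, -1.4]
grip_width: 0.0853
grasp_force: 0.0
```

Run:
```python
from h import *
o=bot.get_obs();print(cur(), o['joint_pos'].round(3),o['clock'])
shot('wrist','w1');shot('top','top1')
for z in (0,.07): print(w2p('w1',[.5765,-.3597,z]))
```

```text
[ 0.58159199 -0.40792913  0.19635328 90.22992724] [-0.613  0.707  0.649  1.516  0.002  0.954] 1.4
[252.5 131.8]
[251.4 135.5]
```

View pics/w1.png

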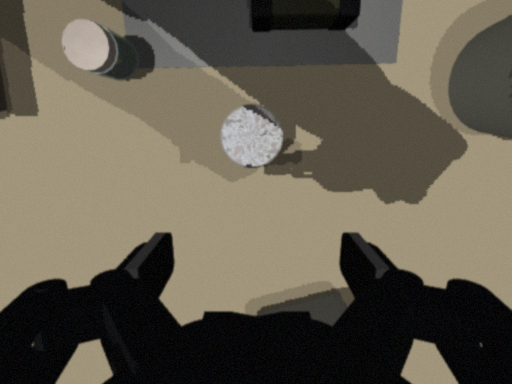

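The wrist view shows the tin centred at (252,135), matching the prediction, and the jar lid at (90,47). I'll measure the tin's diameter and centre.

```bash
cat >> h.py <<'E'
def blob(f,u,v,z,lo,hi=255,sat=60,win=60):
    """bright low-saturation top face near (u,v) -> world centre, size (m) by hull corners at height z"""
    im=cv2.imread('pics/'+f+'.png'); h=cv2.cvtColor(im,cv2.COLOR_BGR2HSV)
    m=((h[...,2]>=lo)&(h[...,2]<=hi)&(h[...,1]<sat)).astype(np.uint8)
    k=np.zeros_like(m); u0,v0=max(0,u-win),max(0,v-win); k[v0:v+win,u0:u+win]=m[v0:v+win,u0:u+win]
    k=cv2.morphologyEx(k,cv2.MORPH_CLOSE,np.ones((5,5),np.uint8))
    cs=[c for c in cv2.findContours(k,cv2.RETR_EXTERNAL,cv2.CHAIN_APPROX_NONE)[0] if len(c)>5]
    c=max(cs,key=cv2.contourArea)[:,0,:]
    w=np.array([p2w(f,*q,z)[:2] for q in c],np.float32)
    e=cv2.fitEllipse(w*1000); print(f,'centre',np.round(e[0],1),'axes',np.round(e[1],1),'minrect',[np.round(a,1) for a in cv2.minAreaRect(w*1000)],'px',c.mean(0).round(1))
E
python3 - <<'E'
from h import *
print(cur())
blob('w1',251,135,.07,165)
blob('w1',251,135,.07,150)
blob('w1',90,47,.064,165)
for lo in(120,135,150):
    blob('top1',213,157,.064*0+.024,9999) if 0 else None
    blob('top1',116,157,.024,lo,win=15)
    blob('top1',356,208,.064,lo,win=15)
    blob('top1',384,152,.07,lo,win=15)
E
```

```text
[ 0.57748492 -0.40958891  0.19823941 89.84702743]
w1 centre [ 575.2 -362.4] axes [49.  56.4] minrect [array([ 574.2, -363.8]), array([47.9, 56.3]), np.float64(58.9)] px [250.8 137.3]
w1 centre [ 572.6 -384.8] axes [ 83.5 116.9] minrect [array([ 575.3, -375.6]), array([119.6,  83.9]), np.float64(0.2)] px [247.6 166.6]
w1 centre [ 426.7 -280.3] axes [39.9 40.4] minrect [array([ 426.7, -280.3]), array([40.4, 40.5]), np.float64(5.2)] px [84.5 44.2]
top1 centre [584.  378.3] axes [94.7 99.6] minrect [array([584. , 378.5]), array([86.3, 81.5]), np.float64(1.5)] px [115.5 156.5]
top1 centre [ 431.2 -294. ] axes [58.3 79.3] minrect [array([ 428.5, -288.2]), array([55.9, 77.6]), np.float64(87.0)] px [362.1 205.6]
top1 centre [ 579.2 -369.9] axes [66.9 90.6] minrect [array([ 577.1, -366.8]), array([65.2, 79.9]), np.float64(89.2)] px [387.4 149.7]
top1 centre [584.  378.3] axes [94.7 99.6] minrect [array([584. , 378.5]), array([86.3, 81.5]), np.float64(1.5)] px [115.5 156.5]
top1 centre [ 422.4 -288.5] axes [35. 69.] minrect [array([ 421.1, -294.5]), array([69.5, 36.8]), np.float64(54.7)] px [361.5 210.8]
top1 centre [ 582.3 -371.4] axes [65.3 83.1] minrect [array([ 578.4, -365.3]), array([65. , 79.9]), np.float64(86.9)] px [388.  148.7]
top1 centre [584.7 381. ] axes [49.4 52.5] minrect [array([584.6, 381.9]), array([51.2, 51. ]), np.float64(46.0)] px [114.4 156.2]
top1 centre [ 428.3 -281.6] axes [33.4 35.7] minrect [array([ 429. , -282.6]), array([36.4, 33. ]), np.float64(55.1)] px [357.1 207.2]
top1 centre [ 580.3 -370.6] axes [19.7 45.3] minrect [array([ 586.1, -370.6]), array([36.6, 21.5]), np.float64(6.0)] px [386.3 148.3]
```

Call:
carry_out([
  {"dx": 12, "dy": 0, "dz": 20, "twist": 0, "fingers": -1},
  {"dx": 25, "dy": 0, "dz": 40, "twist": 0, "fingers": -1},
  {"dx": 37, "dy": -1, "dz": 60, "twist": 0, "fingers": -1},
  {"dx": 49, "dy": -1, "dz": 80, "twist": 0, "fingers": -1},
  {"dx": 49, "dy": -1, "dz": 80, "twist": 0, "fingers": -1},
])

```text
clock: 1.92
eef_pos: [0.5719, -0.3584, 0.1165]
tool_rot: [0.709, 0.706, -0.001, -0.005]
ft_force: [-0.8, 0.3, -1.5]
grip_width: 0.0857
grasp_force: 0.0
```

Call:
carry_out([
  {"dx": 0, "dy": 0, "dz": 25, "twist": 0, "fingers": -1},
  {"dx": 0, "dy": 0, "dz": 50, "twist": 0, "fingers": -1},
  {"dx": 0, "dy": 0, "dz": 75, "twist": 0, "fingers": -1},
  {"dx": 0, "dy": 0, "dz": 93, "twist": 0, "fingers": -1},
  {"dx": 0, "dy": 0, "dz": 93, "twist": 0, "fingers": -1},
])

```text
clock: 2.33
eef_pos: [0.5727, -0.3614, 0.0246]
tool_rot: [0.709, 0.705, -0.001, -0.003]
ft_force: [0.5, 0.2, -0.7]
grip_width: 0.0852
grasp_force: 0.0
```

Run:
```python
from h import *
o=bot.get_obs();print(cur(), o['joint_pos'].round(3),o['clock'],o['ft_force'])
shot('wrist','w2')
```

```text
[ 5.72673597e-01 -3.61418739e-01  2.45663186e-02  8.96515533e+01] [-5.630e-01  7.350e-01  2.450e-01  1.088e+00 -1.000e-03  1.014e+00] 2.3333 [ 0.48550043  0.22260314 -0.72385808]
```

View pics/w2.png

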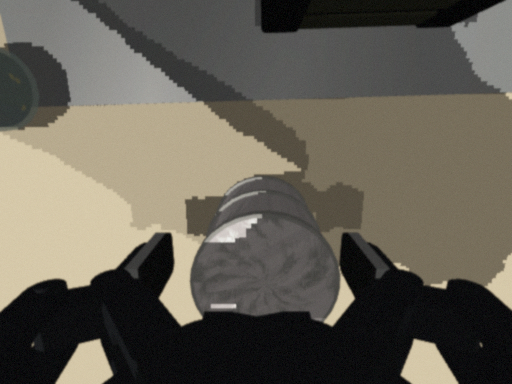

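The wrist view shows the tin between the open fingers, about 8 px right of centre, which fits the estimate. Closing now.

Call:
carry_out([
  {"dx": 0, "dy": 3, "dz": 0, "twist": 0, "fingers": 0.4},
  {"dx": 0, "dy": 3, "dz": 0, "twist": 0, "fingers": 1},
  {"dx": 0, "dy": 3, "dz": 0, "twist": 0, "fingers": 1},
  {"dx": 0, "dy": 3, "dz": 0, "twist": 0, "fingers": 1},
  {"dx": 0, "dy": 3, "dz": 0, "twist": 0, "fingers": 1},
])

```text
clock: 2.8
eef_pos: [0.5802, -0.3632, 0.0312]
tool_rot: [0.709, 0.705, 0.0, 0.003]
ft_force: [-3.1, -0.1, 6.0]
grip_width: 0.0574
grasp_force: 62.4
```

Call:
carry_out([
  {"dx": 0, "dy": 0, "dz": 0, "twist": 0, "fingers": 1},
  {"dx": 0, "dy": 0, "dz": -10, "twist": 0, "fingers": 1},
  {"dx": 0, "dy": 0, "dz": -30, "twist": 0, "fingers": 1},
  {"dx": 0, "dy": 0, "dz": -60, "twist": 0, "fingers": 1},
  {"dx": 0, "dy": 0, "dz": -90, "twist": 0, "fingers": 1},
])

```text
clock: 3.22
eef_pos: [0.5783, -0.361, 0.1183]
tool_rot: [0.708, 0.706, -0.0, -0.001]
ft_force: [0.5, -0.1, -3.4]
grip_width: 0.0579
grasp_force: 64.4
```

Call:
carry_out([
  {"dx": 0, "dy": 0, "dz": -25, "twist": 0, "fingers": 1},
  {"dx": 0, "dy": 0, "dz": -50, "twist": 0, "fingers": 1},
  {"dx": 0, "dy": 0, "dz": -75, "twist": 0, "fingers": 1},
  {"dx": 0, "dy": 0, "dz": -90, "twist": 0, "fingers": 1},
  {"dx": 0, "dy": 0, "dz": -90, "twist": 0, "fingers": 1},
])

```text
clock: 3.63
eef_pos: [0.581, -0.3627, 0.2139]
tool_rot: [0.708, 0.706, 0.001, 0.005]
ft_force: [1.4, -0.0, -1.3]
grip_width: 0.0575
grasp_force: 64.4
```

Run:
```python
from h import *
o=bot.get_obs();print(cur(), o['joint_pos'].round(3),o['clock'],o['ft_force'])
plan((.595,-.10,.2,90))
shot('top','top2')
im=cv2.imread('pics/top2.png')[105:180,150:320]
cv2.imwrite('pics/c2.png',cv2.resize(im,(800,353),interpolation=cv2.INTER_CUBIC))
```

```text
[ 0.58102512 -0.36268556  0.21393044 89.77669943] [-0.558  0.629  0.555  1.487  0.     1.017] 3.6333 [ 1.40997357 -0.01038126 -1.32007027]
dx 131.5 dy 6.5 dz 7 twist -0 -> [ 0.588  -0.2312  0.2069 89.7767]
dx 131 dy 6.5 dz 7 twist -0 -> [ 0.595  -0.1002  0.1999 89.7767]
```

Call:
carry_out([
  {"dx": 20, "dy": 1, "dz": 1, "twist": 0, "fingers": 1},
  {"dx": 50, "dy": 2, "dz": 3, "twist": 0, "fingers": 1},
  {"dx": 85, "dy": 3, "dz": 5, "twist": 0, "fingers": 1},
  {"dx": 120, "dy": 4, "dz": 6, "twist": 0, "fingers": 1},
  {"dx": 150, "dy": 5, "dz": 7, "twist": 0, "fingers": 1},
])

```text
clock: 4.1
eef_pos: [0.5832, -0.2092, 0.1985]
tool_rot: [0.708, 0.706, -0.001, -0.002]
ft_force: [1.2, 0.6, -3.0]
grip_width: 0.0571
grasp_force: 64.5
```

Call:
carry_out([
  {"dx": 30, "dy": 1, "dz": 0, "twist": 0, "fingers": 1},
  {"dx": 60, "dy": 2, "dz": 0, "twist": 0, "fingers": 1},
  {"dx": 85, "dy": 3, "dz": 0, "twist": 0, "fingers": 1},
  {"dx": 105, "dy": 4, "dz": 0, "twist": 0, "fingers": 1},
  {"dx": 112, "dy": 5, "dz": 0, "twist": 0, "fingers": 1},
])

```text
clock: 4.52
eef_pos: [0.5889, -0.0962, 0.199]
tool_rot: [0.707, 0.707, -0.001, -0.002]
ft_force: [-0.7, 0.5, -2.4]
grip_width: 0.0577
grasp_force: 64.5
```

Run:
```python
from h import *
o=bot.get_obs();print(cur(), o['clock'],o['ft_force'])
shot('wrist','w3')
a=cv2.imread('pics/c2.png'); b=cv2.imread('pics/w3.png')[:230]
b=cv2.resize(b,(538,242)); s=np.zeros((597,800,3),np.uint8); s[:353]=a; s[355:597,:538]=b
cv2.imwrite('pics/c3.png',s)
```

```text
[ 0.58886003 -0.09620149  0.19897827 89.97908034] 4.5167 [-0.74102202  0.46131767 -2.38253804]
```

View pics/c3.png

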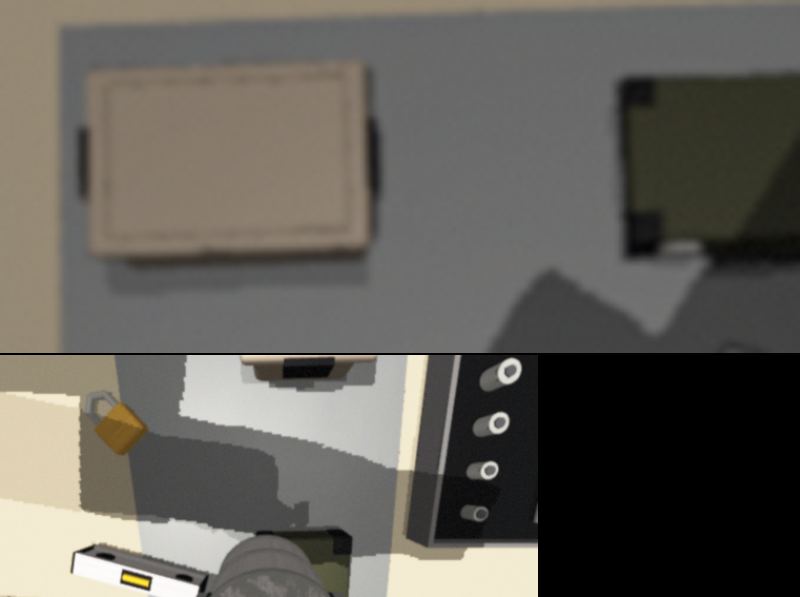

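Top crop: tub lid corners at (88,71), (369,63), (370,247), (88,254). The wrist view shows the tin held, the case behind it, and the level and padlock to the left. Computing box poses.

```bash
python3 - <<'E'
from h import *
t=[p2w('top2',150+x/4.706,105+y/4.706,.08)[:2] for x,y in((88,71),(369,63),(370,247),(88,254))]
c=[p2w('top0',96+x/2.599,105+y/2.6,.045)[:2] for x,y in((483,44),(634,38),(637,133),(486,140))]
for n,q in(('tub',t),('case',c)):
    q=np.array(q);print(n,q.mean(0),'len',np.linalg.norm(q[1]-q[0]),np.linalg.norm(q[2]-q[3]),'dep',np.linalg.norm(q[0]-q[3]),np.linalg.norm(q[1]-q[2]),'ang',[np.degrees(np.arctan2(-(a-b)[0],(a-b)[1])).round(2) for a,b in((q[0],q[1]),(q[3],q[2]))]);print(q)
# project wrist-view check: tub corners
E
python3 - <<'E'
import sys;sys.path.insert(0,'.')
import os;os.chdir('.')
from h import *
# gradient profile edges of lid front/back and left/right in top2, and case in top0
g=cv2.cvtColor(cv2.imread('pics/top2.png'),cv2.COLOR_BGR2GRAY).astype(float)
for u in (178,190,202,214): print('tub col',u,g[112:168,u].astype(int).tolist())
g=cv2.cvtColor(cv2.imread('pics/top0.png'),cv2.COLOR_BGR2GRAY).astype(float)
for u in (292,325): print('case col',u,g[115:165,u].astype(int).tolist())
print('case row',g[138,274:350].astype(int).tolist())
E
```

```text
tub [0.616175 0.137   ] len 0.16002277962840167 0.15841262575943874 dep 0.10641202939517698 0.10710000000000008 ang [np.float64(0.97), np.float64(0.72)]
[[0.6682 0.2174]
 [0.6709 0.0574]
 [0.5638 0.0574]
 [0.5618 0.2158]]
case [ 0.621   -0.16975] len 0.1623651748374632 0.16039092867116891 dep 0.10480305339063362 0.10400692284651054 ang [np.float64(1.62), np.float64(1.93)]
[[ 0.6709 -0.0887]
 [ 0.6755 -0.251 ]
 [ 0.5715 -0.2498]
 [ 0.5661 -0.0895]]
tub col 178 [99, 100, 102, 101, 100, 100, 98, 104, 115, 116, 111, 114, 119, 123, 122, 122, 123, 123, 123, 123, 123, 122, 122, 122, 122, 123, 123, 124, 124, 123, 124, 123, 124, 124, 125, 124, 124, 126, 125, 126, 126, 124, 122, 118, 122, 122, 107, 78, 58, 64, 80, 87, 88, 88, 90, 95]
tub col 190 [101, 101, 102, 102, 102, 103, 104, 112, 118, 116, 114, 120, 122, 123, 122, 123, 122, 123, 123, 123, 124, 125, 124, 124, 124, 124, 125, 124, 126, 124, 124, 125, 125, 125, 125, 126, 126, 126, 126, 127, 126, 124, 118, 116, 124, 120, 100, 68, 53, 66, 82, 88, 88, 89, 95, 105]
tub col 202 [102, 102, 102, 103, 103, 101, 105, 116, 118, 113, 115, 121, 124, 123
[... 545 characters left out ...]
6, 47, 46, 46, 46, 46, 47, 46, 48, 47, 46, 48, 46, 48, 49, 48, 49, 49, 48, 50, 50, 49, 50, 50, 50, 50, 48, 50, 48, 45, 46, 65, 84, 78, 73, 80, 92, 101, 104, 105]
case col 325 [97, 97, 98, 97, 86, 63, 46, 44, 44, 44, 45, 45, 44, 45, 46, 46, 46, 47, 46, 45, 46, 47, 48, 46, 48, 46, 48, 48, 47, 48, 49, 48, 50, 48, 48, 48, 49, 48, 45, 38, 35, 41, 44, 60, 79, 91, 100, 102, 102, 103]
case row [101, 101, 101, 100, 101, 99, 88, 65, 41, 33, 41, 47, 48, 48, 47, 48, 48, 49, 48, 48, 48, 49, 48, 48, 48, 48, 47, 48, 46, 47, 47, 48, 48, 47, 49, 48, 47, 48, 47, 47, 47, 48, 48, 49, 47, 48, 47, 47, 49, 45, 45, 46, 46, 47, 45, 47, 45, 47, 46, 48, 46, 47, 46, 46, 45, 51, 63, 85, 97, 99, 99, 99, 98, 98, 103, 117]
```

Call:
carry_out([
  {"dx": 20, "dy": 8, "dz": 0, "twist": 0, "fingers": 1},
  {"dx": 45, "dy": 17, "dz": 0, "twist": 0, "fingers": 1},
  {"dx": 68, "dy": 25, "dz": 0, "twist": 0, "fingers": 1},
  {"dx": 79, "dy": 30, "dz": 0, "twist": 0, "fingers": 1},
  {"dx": 79, "dy": 30, "dz": 0, "twist": 0, "fingers": 1},
])

```text
clock: 4.98
eef_pos: [0.6209, -0.0193, 0.1996]
tool_rot: [0.708, 0.707, -0.0, -0.001]
ft_force: [0.5, 0.0, -2.8]
grip_width: 0.0575
grasp_force: 64.5
```

Call:
carry_out([
  {"dx": 0, "dy": 0, "dz": 20, "twist": 0, "fingers": 1},
  {"dx": 0, "dy": 0, "dz": 45, "twist": 0, "fingers": 1},
  {"dx": 0, "dy": 0, "dz": 75, "twist": 0, "fingers": 1},
  {"dx": 0, "dy": 0, "dz": 100, "twist": 0, "fingers": 1},
  {"dx": 0, "dy": 0, "dz": 100, "twist": 0, "fingers": 1},
])

```text
clock: 5.4
eef_pos: [0.6153, -0.0226, 0.0941]
tool_rot: [0.709, 0.705, -0.005, -0.004]
ft_force: [-2.3, -1.2, -3.1]
grip_width: 0.0574
grasp_force: 64.9
```

Run:
```python
from h import *
o=bot.get_obs();print(cur(), o['clock'],o['ft_force'])
shot('wrist','w4')
print(cur())
```

```text
[ 6.15279195e-01 -2.26240789e-02  9.40763389e-02  8.96558916e+01] 5.4 [-2.30928631 -1.2421668  -3.05735448]
[ 6.16922098e-01 -2.24844123e-02  9.70656720e-02  8.96607047e+01]
```

View pics/w4.png

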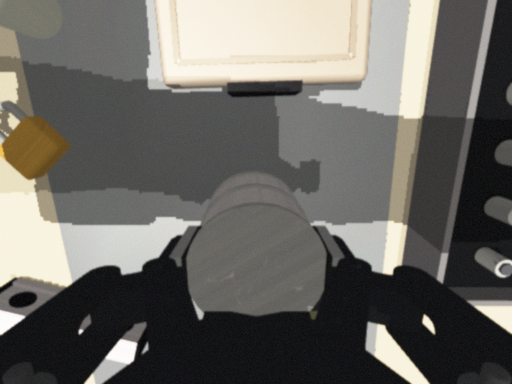

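The view shows the tin held at (257,260), with the tub's near lid edge from (163,82) to (368,80). I'll check the row against this view.

Run:
```python
from h import *
for q in((163,79),(368,77)):print(p2w('w4',*q,.08), p2w('w3',*((238,7) if q[0]<200 else (359,6)),.08))
# held tin: top rim centre estimate: height of tin top = TCP z + (70-31)mm
print(p2w('w4',257,258,.0955+.039),load('w4')[0])
plan((.6175,-.0170,.034,90))
```

```text
[0.5662 0.0623 0.08  ] [0.5734 0.0571 0.08  ]
[0.6741 0.0624 0.08  ] [0.6735 0.0576 0.08  ]
[ 0.6161 -0.0128  0.1345] [[277.68416628   0.         256.42345204]
 [  0.         277.68416628 190.71876268]
 [  0.           0.           1.        ]]
dx 5.5 dy 0.5 dz 63 twist -0.5 -> [ 6.17500e-01 -1.70000e-02  3.41000e-02  9.01607e+01]
```

Call:
carry_out([
  {"dx": 2, "dy": 1, "dz": 8, "twist": 0, "fingers": 1},
  {"dx": 4, "dy": 2, "dz": 20, "twist": 0, "fingers": 1},
  {"dx": 6, "dy": 2, "dz": 32, "twist": 0, "fingers": 1},
  {"dx": 6, "dy": 2, "dz": 44, "twist": 0, "fingers": 1},
  {"dx": 6, "dy": 2, "dz": 48, "twist": 0, "fingers": 1},
])

```text
clock: 5.87
eef_pos: [0.6222, -0.0148, 0.0519]
tool_rot: [0.708, 0.706, -0.0, -0.0]
ft_force: [-0.2, -0.4, -3.0]
grip_width: 0.0576
grasp_force: 64.8
```

Call:
carry_out([
  {"dx": 0, "dy": 0, "dz": 0, "twist": 0, "fingers": 1},
  {"dx": 0, "dy": 0, "dz": 0, "twist": 0, "fingers": 1},
  {"dx": 0, "dy": 0, "dz": 4, "twist": 0, "fingers": 1},
  {"dx": 0, "dy": 0, "dz": 8, "twist": 0, "fingers": 1},
  {"dx": 0, "dy": 0, "dz": 8, "twist": 0, "fingers": 1},
])

```text
clock: 6.28
eef_pos: [0.6222, -0.0149, 0.0445]
tool_rot: [0.709, 0.706, -0.0, -0.0]
ft_force: [0.1, -0.4, -0.8]
grip_width: 0.0573
grasp_force: 64.8
```

Call:
carry_out([
  {"dx": -1, "dy": -1, "dz": 3, "twist": 0, "fingers": 1},
  {"dx": -1.5, "dy": -2, "dz": 6, "twist": 0, "fingers": 1},
  {"dx": -1.5, "dy": -2.5, "dz": 9, "twist": 0, "fingers": 1},
  {"dx": -1.5, "dy": -2.5, "dz": 10, "twist": 0, "fingers": 1},
  {"dx": -1.5, "dy": -2.5, "dz": 10, "twist": 0, "fingers": 1},
])

```text
clock: 6.7
eef_pos: [0.6194, -0.0163, 0.0342]
tool_rot: [0.709, 0.706, -0.0, -0.0]
ft_force: [-0.6, -0.1, -1.4]
grip_width: 0.0578
grasp_force: 64.8
```

Call:
carry_out([
  {"dx": 0, "dy": 0, "dz": 0, "twist": 0, "fingers": 1},
  {"dx": 0, "dy": 0, "dz": 1, "twist": 0, "fingers": 1},
  {"dx": 0, "dy": 0, "dz": 2, "twist": 0, "fingers": 1},
  {"dx": 0, "dy": 0, "dz": 3, "twist": 0, "fingers": 1},
  {"dx": 0, "dy": 0, "dz": 3, "twist": 0, "fingers": 1},
])

```text
clock: 7.12
eef_pos: [0.6198, -0.0163, 0.0316]
tool_rot: [0.709, 0.706, -0.0, -0.0]
ft_force: [-0.6, -0.7, -1.7]
grip_width: 0.0571
grasp_force: 64.8
```

Call:
carry_out([
  {"dx": 0, "dy": 0, "dz": 1, "twist": 0, "fingers": 1},
  {"dx": 0, "dy": 0, "dz": 2, "twist": 0, "fingers": 1},
  {"dx": 0, "dy": 0, "dz": 3, "twist": 0, "fingers": 1},
  {"dx": 0, "dy": 0, "dz": 4, "twist": 0, "fingers": 1},
  {"dx": 0, "dy": 0, "dz": 4, "twist": 0, "fingers": 1},
])

```text
clock: 7.53
eef_pos: [0.6198, -0.0163, 0.0311]
tool_rot: [0.709, 0.706, 0.0, 0.0]
ft_force: [-8.1, -0.2, 14.3]
grip_width: 0.0578
grasp_force: 66.1
```

Call:
carry_out([
  {"dx": 0, "dy": 0, "dz": 0.5, "twist": 0, "fingers": 1},
  {"dx": 0, "dy": 0, "dz": 1, "twist": 0, "fingers": 1},
  {"dx": 0, "dy": 0, "dz": 1.5, "twist": 0, "fingers": 1},
  {"dx": 0, "dy": 0, "dz": 2, "twist": 0, "fingers": 1},
  {"dx": 0, "dy": 0, "dz": 2, "twist": 0, "fingers": 1},
])

```text
clock: 7.95
eef_pos: [0.6198, -0.0163, 0.0309]
tool_rot: [0.709, 0.706, 0.001, 0.001]
ft_force: [-11.7, 1.4, 22.9]
grip_width: 0.0575
grasp_force: 66.8
```

Call:
carry_out([
  {"dx": 0, "dy": 0, "dz": -2, "twist": 0, "fingers": 1},
  {"dx": 0, "dy": 0, "dz": -5, "twist": 0, "fingers": 1},
  {"dx": 0, "dy": 0, "dz": -5, "twist": 0, "fingers": -0.4},
  {"dx": 0, "dy": 0, "dz": -5, "twist": 0, "fingers": -1},
  {"dx": 0, "dy": 0, "dz": -5, "twist": 0, "fingers": -1},
])

```text
clock: 8.37
eef_pos: [0.6202, -0.0163, 0.0306]
tool_rot: [0.709, 0.706, 0.0, 0.0]
ft_force: [-0.2, 0.4, 0.5]
grip_width: 0.0815
grasp_force: 0.0
```

Call:
carry_out([
  {"dx": 0, "dy": 0, "dz": 0, "twist": 0, "fingers": -1},
  {"dx": 0, "dy": 0, "dz": -10, "twist": 0, "fingers": -1},
  {"dx": 0, "dy": 0, "dz": -40, "twist": 0, "fingers": -1},
  {"dx": 0, "dy": 0, "dz": -80, "twist": 0, "fingers": -1},
  {"dx": 0, "dy": 0, "dz": -120, "twist": 0, "fingers": -1},
])

```text
clock: 8.78
eef_pos: [0.6189, -0.0163, 0.1514]
tool_rot: [0.709, 0.706, -0.001, -0.001]
ft_force: [1.4, 0.4, 0.7]
grip_width: 0.0853
grasp_force: 0.0
```

Call:
carry_out([
  {"dx": -10, "dy": 0, "dz": -30, "twist": 0, "fingers": -1},
  {"dx": -30, "dy": 0, "dz": -60, "twist": 0, "fingers": -1},
  {"dx": -50, "dy": 0, "dz": -90, "twist": 0, "fingers": -1},
  {"dx": -60, "dy": 0, "dz": -100, "twist": 0, "fingers": -1},
  {"dx": -60, "dy": 0, "dz": -100, "twist": 0, "fingers": -1},
])

```text
clock: 9.2
eef_pos: [0.6215, -0.0788, 0.2559]
tool_rot: [0.71, 0.705, 0.002, 0.004]
ft_force: [0.3, 0.3, 0.4]
grip_width: 0.0852
grasp_force: 0.0
```

Run:
```python
from h import *
o=bot.get_obs();print(cur(), o['clock'],o['ft_force'])
shot('top','top5'); shot('wrist','w5')
K=cv2.imread('pics/w5.png'); cv2.imwrite('pics/w5b.png',cv2.resize(K[:260],(800,406)))
print(w2p('w5',[.6198,-.0155,.07]),w2p('w5',[.618,.1375,.08]),w2p('w5',[.621,-.17,.045]))
```

```text
[ 6.21526796e-01 -7.88040637e-02  2.55933706e-01  8.95978208e+01] 9.2 [0.34462863 0.31644802 0.36593035]
[254.6 119.6] [251.3 -45.1] [256.4 236. ]
```

View pics/w5b.png

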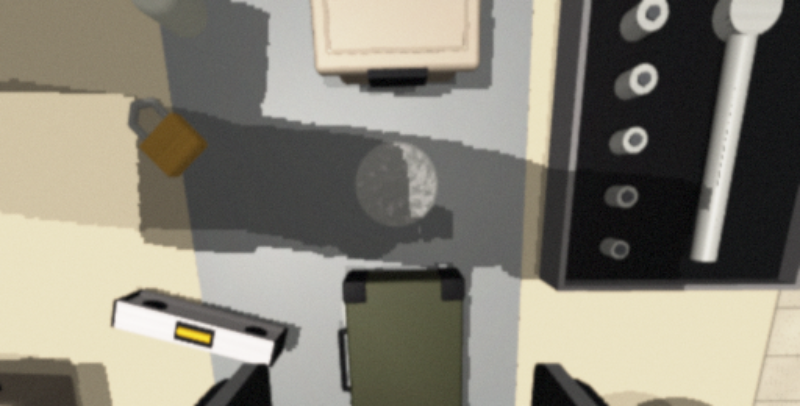

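The tin stands at (397,183), between the tub's lid edge (y≈70) and the case's end edge (y≈270). Measuring all three in this one view.

Run:
```python
from h import *
s=1.5625
for n,q,z in(('tubL',(315,70),.08),('tubR',(478,66),.08),('caseL',(345,271),.045),('caseR',(463,267),.045),('tin',(397,183),.07),('tin_l',(355,183),.07),('tin_r',(439,183),.07),('padlock',(172,145),.018),('levelL',(115,312),.04),('levelR',(283,350),.04),('bot',(310,0),0)):
    print(n,p2w('w5',q[0]/s,q[1]/s,z))
```

```text
tubL [0.5659 0.0596 0.08  ]
tubR [0.6734 0.0614 0.08  ]
caseL [ 0.5758 -0.0826  0.045 ]
caseR [ 0.6728 -0.08    0.045 ]
tin [ 0.6193 -0.0128  0.07  ]
tin_l [ 0.5888 -0.0126  0.07  ]
tin_r [ 0.6498 -0.013   0.07  ]
padlock [0.4346 0.0184 0.018 ]
levelL [ 0.3777 -0.1177  0.04  ]
levelR [ 0.5181 -0.1536  0.04  ]
bot [0.551  0.1283 0.    ]
```

Run:
```python
from h import *
g=cv2.cvtColor(cv2.imread('pics/top5.png'),cv2.COLOR_BGR2GRAY).astype(int)
c=w2p('top5',[.6198,-.0155,.07]);print(c)
u,v=map(int,c.round())
print('row',v,'from',u-45,g[v-1:v+2,u-45:u+45].mean(0).astype(int).tolist())
print('col from',v-20,g[v-20:v+20,u-1:u+2].mean(1).astype(int).tolist())
```

```text
[255.8 137.6]
row 138 from 211 [103, 103, 103, 103, 103, 103, 104, 103, 104, 104, 104, 100, 98, 100, 104, 99, 75, 40, 20, 45, 70, 84, 87, 86, 86, 86, 86, 86, 87, 87, 82, 69, 61, 66, 60, 49, 52, 65, 76, 84, 90, 97, 101, 106, 108, 111, 112, 115, 115, 117, 118, 119, 120, 120, 121, 122, 123, 123, 123, 123, 124, 124, 124, 125, 124, 124, 125, 125, 125, 125, 126, 126, 126, 126, 126, 126, 125, 126, 126, 125, 126, 126, 125, 126, 126, 125, 125, 126, 126, 126]
col from 118 [101, 101, 103, 102, 104, 105, 105, 105, 106, 106, 107, 107, 108, 108, 109, 109, 109, 109, 110, 110, 110, 110, 111, 112, 112, 112, 113, 112, 113, 113, 113, 114, 114, 114, 114, 114, 115, 115, 115, 115]
```

Call:
carry_out([
  {"dx": 30, "dy": -3, "dz": 0, "twist": 0, "fingers": -1},
  {"dx": 65, "dy": -6, "dz": 0, "twist": 0, "fingers": -1},
  {"dx": 100, "dy": -10, "dz": 0, "twist": 0, "fingers": -1},
  {"dx": 135, "dy": -14, "dz": 0, "twist": 0, "fingers": -1},
  {"dx": 170, "dy": -18, "dz": 0, "twist": 0, "fingers": -1},
])

```text
clock: 9.72
eef_pos: [0.6006, 0.0962, 0.2483]
tool_rot: [0.708, 0.706, -0.002, -0.002]
ft_force: [0.6, -0.6, 0.3]
grip_width: 0.0851
grasp_force: 0.0
```

Call:
carry_out([
  {"dx": 38, "dy": -4, "dz": 0, "twist": 0, "fingers": -1},
  {"dx": 76, "dy": -8, "dz": 0, "twist": 0, "fingers": -1},
  {"dx": 114, "dy": -12, "dz": 0, "twist": 0, "fingers": -1},
  {"dx": 150, "dy": -16, "dz": 0, "twist": 0, "fingers": -1},
  {"dx": 180, "dy": -20, "dz": 0, "twist": 0, "fingers": -1},
])

```text
clock: 10.13
eef_pos: [0.5807, 0.2773, 0.2481]
tool_rot: [0.707, 0.707, -0.002, -0.001]
ft_force: [0.2, -0.2, 0.2]
grip_width: 0.0849
grasp_force: 0.0
```

Call:
carry_out([
  {"dx": 25, "dy": 0, "dz": 20, "twist": 0, "fingers": -1},
  {"dx": 40, "dy": 0, "dz": 40, "twist": 0, "fingers": -1},
  {"dx": 45, "dy": 0, "dz": 55, "twist": 0, "fingers": -1},
  {"dx": 45, "dy": 0, "dz": 55, "twist": 0, "fingers": -1},
  {"dx": 45, "dy": 0, "dz": 55, "twist": 0, "fingers": -1},
])

```text
clock: 10.55
eef_pos: [0.581, 0.3191, 0.1927]
tool_rot: [0.708, 0.706, -0.003, -0.001]
ft_force: [0.1, 0.5, 1.2]
grip_width: 0.0856
grasp_force: 0.0
```

Run:
```python
from h import *
o=bot.get_obs();print(cur(), o['clock'],o['joint_pos'].round(2))
shot('top','top6'); shot('wrist','w6'); print(cur())
a=cv2.resize(cv2.imread('pics/top6.png')[110:170,215:305],(540,360),interpolation=cv2.INTER_CUBIC)
b=cv2.imread('pics/w6.png')[40:280,130:386]
s=np.zeros((360,796,3),np.uint8);s[:,:540]=a;s[:240,540:]=b;cv2.imwrite('pics/c6.png',s)
print(w2p('w6',[.5835,.379,.024]))
```

```text
[ 0.58096222  0.31913338  0.1926747  89.88608886] 10.55 [0.5  0.6  0.45 1.43 0.   2.08]
[ 0.58306971  0.31867368  0.1959758  89.76745522]
[257.8 121.1]
```

View pics/c6.png

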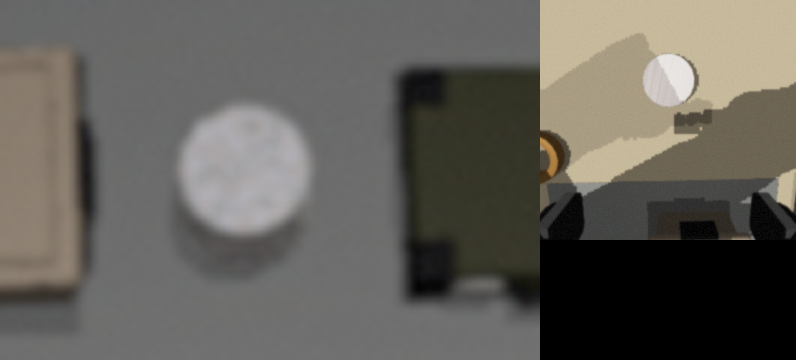

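The crop shows the tin at (245,169), the tub's lid edge at x≈80 and the case edge at x≈403. In the inset the flat tin is at wrist pixel (259,120).

Run:
```python
from h import *
f=lambda x,y:(215+(x+.5)/6-.5,110+(y+.5)/6-.5)
for n,q,z in(('tin',(245,169.5),.07),('tubTR',(80,50),.08),('tubedge',(80,170),.08),('case TL',(399,70),.045),('case L',(403,170),.045)):print(n,p2w('top6',*f(*q),z))
print('flat',p2w('w6',259,120,.024)); blob('w6',259,120,.024,170,win=45); blob('top6',116,157,.024,150,win=13)
```

```text
tin [ 0.6192 -0.0144  0.07  ]
tubTR [0.6722 0.0587 0.08  ]
tubedge [0.617 0.059 0.08 ]
case TL [ 0.6729 -0.0867  0.045 ]
case L [ 0.6252 -0.0875  0.045 ]
flat [0.5848 0.3802 0.024 ]
w6 centre [581.8 382.4] axes [ 99.8 115.6] minrect [array([584. , 378.8]), array([ 94.4, 100.5]), np.float64(89.8)] px [254.9 117.2]
top6 centre [600.9 380.8] axes [23.7 39.4] minrect [array([600.3, 380.6]), array([40.4, 24.5]), np.float64(72.9)] px [115.2 150.4]
```

Call:
carry_out([
  {"dx": 15, "dy": 0, "dz": 20, "twist": 0, "fingers": -1},
  {"dx": 30, "dy": 1, "dz": 45, "twist": 0, "fingers": -1},
  {"dx": 45, "dy": 1, "dz": 75, "twist": 0, "fingers": -1},
  {"dx": 60, "dy": 1.5, "dz": 100, "twist": 0, "fingers": -1},
  {"dx": 60, "dy": 1.5, "dz": 120, "twist": 0, "fingers": -1},
])

```text
clock: 11.07
eef_pos: [0.5851, 0.3808, 0.0751]
tool_rot: [0.708, 0.706, 0.001, -0.0]
ft_force: [0.3, -0.4, 0.2]
grip_width: 0.0853
grasp_force: 0.0
```

Call:
carry_out([
  {"dx": 0, "dy": 0, "dz": 20, "twist": 0, "fingers": -1},
  {"dx": 0, "dy": 0, "dz": 40, "twist": 0, "fingers": -1},
  {"dx": 0, "dy": 0, "dz": 55, "twist": 0, "fingers": -1},
  {"dx": 0, "dy": 0, "dz": 65, "twist": 0, "fingers": -1},
  {"dx": 0, "dy": 0, "dz": 65, "twist": 0, "fingers": -1},
])

```text
clock: 11.48
eef_pos: [0.5844, 0.3774, 0.0092]
tool_rot: [0.709, 0.705, -0.001, -0.0]
ft_force: [-0.4, -0.5, -0.8]
grip_width: 0.0851
grasp_force: 0.0
```

Call:
carry_out([
  {"dx": 1, "dy": 0, "dz": 4, "twist": 0, "fingers": -1},
  {"dx": 1, "dy": 0, "dz": 8, "twist": 0, "fingers": -1},
  {"dx": 1, "dy": 0, "dz": 8, "twist": 0, "fingers": 0},
  {"dx": 1, "dy": 0, "dz": 8, "twist": 0, "fingers": 1},
  {"dx": 1, "dy": 0, "dz": 8, "twist": 0, "fingers": 1},
])

```text
clock: 11.9
eef_pos: [0.5858, 0.3804, 0.0046]
tool_rot: [0.709, 0.706, 0.001, 0.0]
ft_force: [2.5, 1.6, 0.2]
grip_width: 0.0547
grasp_force: 63.2
```

Call:
carry_out([
  {"dx": 0, "dy": 0, "dz": 0, "twist": 0, "fingers": 1},
  {"dx": 0, "dy": 0, "dz": 0, "twist": 0, "fingers": 1},
  {"dx": 0, "dy": 0, "dz": 0, "twist": 0, "fingers": 1},
  {"dx": 0, "dy": 0, "dz": 0, "twist": 0, "fingers": 1},
  {"dx": 0, "dy": 0, "dz": 0, "twist": 0, "fingers": 1},
])

```text
clock: 12.32
eef_pos: [0.5859, 0.3804, 0.0043]
tool_rot: [0.709, 0.706, 0.001, 0.0]
ft_force: [0.1, 0.1, 6.1]
grip_width: 0.0548
grasp_force: 63.7
```

Call:
carry_out([
  {"dx": 0, "dy": 0, "dz": -10, "twist": 0, "fingers": 1},
  {"dx": 0, "dy": 0, "dz": -30, "twist": 0, "fingers": 1},
  {"dx": 0, "dy": 0, "dz": -60, "twist": 0, "fingers": 1},
  {"dx": 0, "dy": 0, "dz": -95, "twist": 0, "fingers": 1},
  {"dx": 0, "dy": 0, "dz": -130, "twist": 0, "fingers": 1},
])

```text
clock: 12.73
eef_pos: [0.5839, 0.3791, 0.1331]
tool_rot: [0.709, 0.706, -0.002, -0.0]
ft_force: [0.5, 0.4, -1.7]
grip_width: 0.0547
grasp_force: 63.4
```

Run:
```python
from h import *
o=bot.get_obs();print(cur(), o['clock'],o['joint_pos'].round(2))
shot('wrist','w7'); print(cur())
plan((.6195,-.0155,.19,91))
```

```text
[ 0.58394378  0.379108    0.13308971 89.76685189] 12.7333 [ 0.58  0.69  0.46  1.34 -0.    2.15]
[ 0.58769806  0.38153724  0.14316933 89.76783679]
dx -132.5 dy 11 dz -15.5 twist -0.5 -> [ 0.5982  0.249   0.1587 90.2678]
dx -132.5 dy 10 dz -15.5 twist -0.5 -> [ 0.6088  0.1165  0.1742 90.7678]
dx -132 dy 9 dz -16 twist -0 -> [ 6.19500e-01 -1.53000e-02  1.90200e-01  9.07678e+01]
```

Call:
carry_out([
  {"dx": -15, "dy": 2, "dz": -15, "twist": 0, "fingers": 1},
  {"dx": -40, "dy": 4, "dz": -30, "twist": 0, "fingers": 1},
  {"dx": -70, "dy": 7, "dz": -45, "twist": 0, "fingers": 1},
  {"dx": -100, "dy": 9, "dz": -50, "twist": 0, "fingers": 1},
  {"dx": -133, "dy": 11, "dz": -50, "twist": 0, "fingers": 1},
])

```text
clock: 13.2
eef_pos: [0.5959, 0.2459, 0.1846]
tool_rot: [0.708, 0.706, 0.001, 0.001]
ft_force: [-0.4, -0.9, -0.8]
grip_width: 0.0549
grasp_force: 63.4
```

Call:
carry_out([
  {"dx": -33, "dy": 2, "dz": 0, "twist": 0, "fingers": 1},
  {"dx": -66, "dy": 4, "dz": 0, "twist": 0, "fingers": 1},
  {"dx": -99, "dy": 7, "dz": 0, "twist": 0, "fingers": 1},
  {"dx": -132, "dy": 9, "dz": 0, "twist": 0, "fingers": 1},
  {"dx": -160, "dy": 11, "dz": 0, "twist": 0, "fingers": 1},
])

```text
clock: 13.62
eef_pos: [0.6049, 0.0838, 0.1825]
tool_rot: [0.709, 0.705, -0.001, -0.0]
ft_force: [0.1, -0.1, -1.1]
grip_width: 0.0544
grasp_force: 63.4
```

Call:
carry_out([
  {"dx": -30, "dy": 3, "dz": 0, "twist": 0, "fingers": 1},
  {"dx": -60, "dy": 6, "dz": 0, "twist": 0, "fingers": 1},
  {"dx": -85, "dy": 9, "dz": 0, "twist": 0, "fingers": 1},
  {"dx": -102, "dy": 11, "dz": 0, "twist": 0, "fingers": 1},
  {"dx": -102, "dy": 11, "dz": 0, "twist": 0, "fingers": 1},
])

```text
clock: 14.03
eef_pos: [0.6158, -0.0198, 0.1823]
tool_rot: [0.71, 0.704, -0.001, 0.0]
ft_force: [-0.2, 1.2, 0.0]
grip_width: 0.0544
grasp_force: 63.4
```

Call:
carry_out([
  {"dx": 0, "dy": 0, "dz": 0, "twist": 0, "fingers": 1},
  {"dx": 0, "dy": 0, "dz": 15, "twist": 0, "fingers": 1},
  {"dx": 0, "dy": 0, "dz": 35, "twist": 0, "fingers": 1},
  {"dx": 0, "dy": 0, "dz": 55, "twist": 0, "fingers": 1},
  {"dx": 0, "dy": 0, "dz": 55, "twist": 0, "fingers": 1},
])

```text
clock: 14.45
eef_pos: [0.6129, -0.014, 0.1232]
tool_rot: [0.708, 0.706, -0.003, -0.003]
ft_force: [-1.1, -0.5, -1.9]
grip_width: 0.0547
grasp_force: 63.5
```

Run:
```python
from h import *
o=bot.get_obs();print(cur(), o['clock'],o['ft_force'])
shot('wrist','w8'); print(cur())
shot('scene','s8')
```

```text
[ 6.12871696e-01 -1.40267400e-02  1.23172419e-01  8.98556599e+01] 14.45 [-1.07803636 -0.53864895 -1.87559232]
[ 6.13899739e-01 -1.41167281e-02  1.25262589e-01  8.98536730e+01]
```

View pics/w8.png

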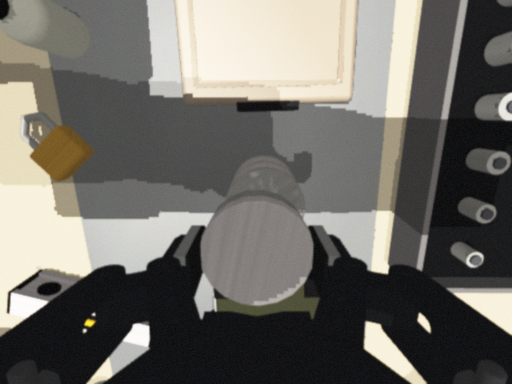

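The flat tin is held at (257,250), above the standing tin (top edge at 265,157). Checking the offset of the held piece.

Run:
```python
from h import *
print(p2w('w8',257,250,.145),p2w('w8',202,250,.145),p2w('w8',312,250,.145),p2w('w8',257,197,.145),p2w('w8',257,303,.145))
for a in np.linspace(0,2*np.pi,7)[:-1]: print(w2p('w8',[.6195+.03*np.cos(a),-.0144+.03*np.sin(a),.07]))
plan((.6195,-.0144,.078,90))
```

```text
[ 0.6133 -0.0101  0.145 ] [ 0.587  -0.0102  0.145 ] [ 0.6395 -0.0101  0.145 ] [0.6134 0.0162 0.145 ] [ 0.6133 -0.0395  0.145 ]
[306.5 208.3]
[287.1 173.9]
[245.3 173.9]
[225.6 208.3]
[246.2 240.5]
[285.4 240.5]
dx -0 dy 4 dz 49 twist -0 -> [ 6.19400e-01 -1.43000e-02  7.81000e-02  8.98468e+01]
```

Call:
carry_out([
  {"dx": -1, "dy": 2, "dz": 5, "twist": 0, "fingers": 1},
  {"dx": -2, "dy": 4, "dz": 12, "twist": 0, "fingers": 1},
  {"dx": -2, "dy": 4.5, "dz": 22, "twist": 0, "fingers": 1},
  {"dx": -2, "dy": 4.5, "dz": 30, "twist": 0, "fingers": 1},
  {"dx": -2, "dy": 4.5, "dz": 30, "twist": 0, "fingers": 1},
])

```text
clock: 14.97
eef_pos: [0.6194, -0.0173, 0.0953]
tool_rot: [0.709, 0.706, -0.001, -0.002]
ft_force: [-0.3, 0.3, -0.8]
grip_width: 0.0547
grasp_force: 63.5
```

Call:
carry_out([
  {"dx": 0, "dy": 0, "dz": 0, "twist": 0, "fingers": 1},
  {"dx": 0, "dy": 0, "dz": 3, "twist": 0, "fingers": 1},
  {"dx": 0, "dy": 0, "dz": 6, "twist": 0, "fingers": 1},
  {"dx": 0, "dy": 0, "dz": 9, "twist": 0, "fingers": 1},
  {"dx": 0, "dy": 0, "dz": 9, "twist": 0, "fingers": 1},
])

```text
clock: 15.38
eef_pos: [0.6205, -0.0174, 0.0882]
tool_rot: [0.709, 0.706, -0.0, -0.0]
ft_force: [0.6, -0.3, -1.0]
grip_width: 0.0548
grasp_force: 63.5
```

Call:
carry_out([
  {"dx": 1, "dy": -0.5, "dz": 3, "twist": 0, "fingers": 1},
  {"dx": 1, "dy": -1, "dz": 6, "twist": 0, "fingers": 1},
  {"dx": 1, "dy": -1, "dz": 9, "twist": 0, "fingers": 1},
  {"dx": 1, "dy": -1, "dz": 10, "twist": 0, "fingers": 1},
  {"dx": 1, "dy": -1, "dz": 10, "twist": 0, "fingers": 1},
])

```text
clock: 15.8
eef_pos: [0.6195, -0.0163, 0.0783]
tool_rot: [0.709, 0.706, -0.0, -0.0]
ft_force: [1.5, -0.7, -1.1]
grip_width: 0.0545
grasp_force: 63.5
```

Call:
carry_out([
  {"dx": 0, "dy": 0, "dz": 1, "twist": 0, "fingers": 1},
  {"dx": 0, "dy": 0, "dz": 2, "twist": 0, "fingers": 1},
  {"dx": 0, "dy": 0, "dz": 3, "twist": 0, "fingers": 1},
  {"dx": 0, "dy": 0, "dz": 3, "twist": 0, "fingers": 1},
  {"dx": 0, "dy": 0, "dz": 3, "twist": 0, "fingers": 1},
])

```text
clock: 16.22
eef_pos: [0.6199, -0.0163, 0.0758]
tool_rot: [0.709, 0.706, -0.0, -0.0]
ft_force: [-0.3, 0.1, -1.5]
grip_width: 0.0547
grasp_force: 63.5
```

Call:
carry_out([
  {"dx": 0, "dy": -0.5, "dz": 0.5, "twist": 0, "fingers": 1},
  {"dx": 0, "dy": -0.5, "dz": 1, "twist": 0, "fingers": 1},
  {"dx": 0, "dy": -0.5, "dz": 2, "twist": 0, "fingers": 1},
  {"dx": 0, "dy": -0.5, "dz": 2.5, "twist": 0, "fingers": 1},
  {"dx": 0, "dy": -0.5, "dz": 2.5, "twist": 0, "fingers": 1},
])

```text
clock: 16.63
eef_pos: [0.6195, -0.0164, 0.0743]
tool_rot: [0.709, 0.706, 0.0, 0.0]
ft_force: [-2.2, 0.1, 4.0]
grip_width: 0.0547
grasp_force: 64.1
```

Call:
carry_out([
  {"dx": 0, "dy": 0, "dz": -1, "twist": 0, "fingers": 1},
  {"dx": 0, "dy": 0, "dz": -1.5, "twist": 0, "fingers": -0.4},
  {"dx": 0, "dy": 0, "dz": -1.5, "twist": 0, "fingers": -1},
  {"dx": 0, "dy": 0, "dz": -1.5, "twist": 0, "fingers": -1},
  {"dx": 0, "dy": 0, "dz": -1.5, "twist": 0, "fingers": -1},
])

```text
clock: 17.05
eef_pos: [0.6194, -0.0163, 0.0746]
tool_rot: [0.709, 0.706, -0.0, -0.0]
ft_force: [-0.3, 0.6, -0.7]
grip_width: 0.0855
grasp_force: 0.0
```

Call:
carry_out([
  {"dx": 0, "dy": 0, "dz": -8, "twist": 0, "fingers": -1},
  {"dx": 0, "dy": 0, "dz": -25, "twist": 0, "fingers": -1},
  {"dx": 0, "dy": 0, "dz": -50, "twist": 0, "fingers": -1},
  {"dx": 0, "dy": 0, "dz": -85, "twist": 0, "fingers": -1},
  {"dx": 0, "dy": 0, "dz": -120, "twist": 0, "fingers": -1},
])

```text
clock: 17.47
eef_pos: [0.6186, -0.0163, 0.1957]
tool_rot: [0.709, 0.706, -0.001, -0.001]
ft_force: [1.2, -1.6, 0.1]
grip_width: 0.0855
grasp_force: 0.0
```

Run:
```python
from h import *
o=bot.get_obs();print(cur(), o['clock'],o['ft_force'])
plan((.49,-.28,.2,180))
```

```text
[ 6.18569231e-01 -1.63108478e-02  1.95671111e-01  8.97668320e+01] 17.4667 [ 1.23347843 -1.57934889  0.12031596]
dx -88 dy -42.5 dz -1.5 twist -30 -> [ 5.757000e-01 -1.041000e-01  1.972000e-01  1.197668e+02]
dx -55 dy -81 dz -1.5 twist -30 -> [  0.5327  -0.1921   0.1987 149.7668]
dx -7.5 dy -97.5 dz -1.5 twist -30 -> [  0.4901  -0.2801   0.2002 179.7668]
```

Call:
carry_out([
  {"dx": -18, "dy": -8, "dz": 0, "twist": -6, "fingers": -1},
  {"dx": -35, "dy": -17, "dz": 0, "twist": -12, "fingers": -1},
  {"dx": -53, "dy": -26, "dz": 0, "twist": -18, "fingers": -1},
  {"dx": -70, "dy": -34, "dz": 0, "twist": -24, "fingers": -1},
  {"dx": -88, "dy": -42, "dz": -1, "twist": -30, "fingers": -1},
])

```text
clock: 17.88
eef_pos: [0.5766, -0.1047, 0.1965]
tool_rot: [0.499, 0.866, 0.0, 0.0]
ft_force: [0.9, -0.0, -0.2]
grip_width: 0.0857
grasp_force: 0.0
```

Call:
carry_out([
  {"dx": -11, "dy": -16, "dz": 0, "twist": -6, "fingers": -1},
  {"dx": -22, "dy": -32, "dz": 0, "twist": -12, "fingers": -1},
  {"dx": -33, "dy": -49, "dz": 0, "twist": -18, "fingers": -1},
  {"dx": -44, "dy": -65, "dz": 0, "twist": -24, "fingers": -1},
  {"dx": -55, "dy": -81, "dz": -1, "twist": -30, "fingers": -1},
])

```text
clock: 18.3
eef_pos: [0.5335, -0.1929, 0.1973]
tool_rot: [0.258, 0.966, -0.0, 0.0]
ft_force: [-0.2, 0.4, -0.0]
grip_width: 0.0856
grasp_force: 0.0
```

Call:
carry_out([
  {"dx": -2, "dy": -24, "dz": 0, "twist": -7, "fingers": -1},
  {"dx": -4, "dy": -48, "dz": 0, "twist": -14, "fingers": -1},
  {"dx": -6, "dy": -74, "dz": 0, "twist": -21, "fingers": -1},
  {"dx": -8, "dy": -98, "dz": -1, "twist": -28, "fingers": -1},
  {"dx": -8, "dy": -98, "dz": -1, "twist": -30, "fingers": -1},
])

```text
clock: 18.72
eef_pos: [0.4899, -0.2846, 0.1986]
tool_rot: [0.002, 1.0, -0.001, 0.0]
ft_force: [1.3, 1.2, -0.0]
grip_width: 0.0851
grasp_force: 0.0
```

Run:
```python
from h import *
o=bot.get_obs();print(cur(), o['clock'],o['joint_pos'].round(2))
shot('top','top9'); shot('wrist','w9'); print(cur())
a=cv2.resize(cv2.imread('pics/top9.png')[110:170,215:305],(540,360),interpolation=cv2.INTER_CUBIC)
b=cv2.imread('pics/w9.png')[40:280,130:386]
s=np.zeros((360,796,3),np.uint8);s[:,:540]=a;s[:240,540:]=b;cv2.imwrite('pics/c9.png',s)
print(w2p('w9',[.4267,-.2803,.064]))
```

```text
[  0.48987617  -0.28456496   0.19863875 179.75489385] 18.7167 [-0.53  0.39  0.12  1.31 -0.   -0.52]
[  0.49115449  -0.28192523   0.19845745 179.61960766]
[258.8 117.6]
```

View pics/c9.png

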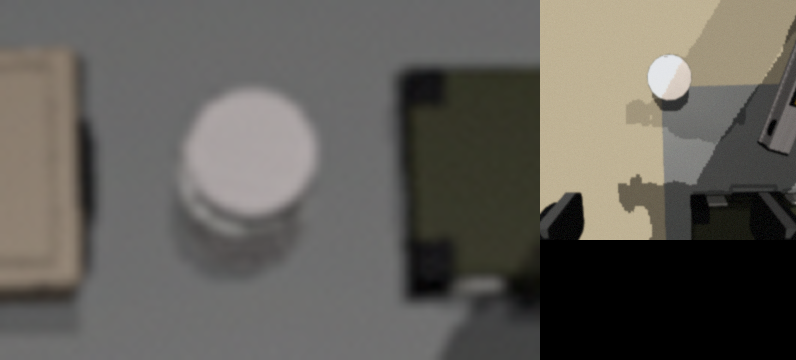

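The flat tin sits on the tall tin (crop 251,151), and the jar lid is at wrist pixel (259,117), exactly as predicted.

Run:
```python
from h import *
f=lambda x,y:(215+(x+.5)/6-.5,110+(y+.5)/6-.5)
print('flat',p2w('top9',*f(251.5,151),.094),'L',p2w('top9',*f(184.5,151),.094),'R',p2w('top9',*f(318.5,151),.094),'T',p2w('top9',*f(251,85.5),.094),'B',p2w('top9',*f(251,217),.094),w2p('top9',[.6192,-.0144,.094]))
print('jar',p2w('w9',259,117,.064)); blob('w9',259,117,.064,170,win=35)
plan((.427,-.2803,.1,180),(.427,-.2803,.02,180))
```

```text
flat [ 0.6206 -0.0172  0.094 ] L [0.621  0.0121 0.094 ] R [ 0.6202 -0.0466  0.094 ] T [ 0.6502 -0.0174  0.094 ] B [ 0.591  -0.0166  0.094 ] [255.4 135.3]
jar [ 0.4261 -0.2801  0.064 ]
w9 centre [ 419.5 -288.1] axes [57.8 65.5] minrect [array([ 423. , -285.3]), array([57.1, 58.8]), np.float64(88.0)] px [250.6 108.7]
dx 64 dy 1 dz 98.5 twist -0.5 -> [ 4.272000e-01 -2.805000e-01  1.000000e-01  1.801196e+02]
dx 0 dy 0 dz 80 twist 0 -> [ 4.272000e-01 -2.805000e-01  2.000000e-02  1.801196e+02]
```

Call:
carry_out([
  {"dx": 15, "dy": 0, "dz": 15, "twist": 0, "fingers": -1},
  {"dx": 35, "dy": 1, "dz": 35, "twist": 0, "fingers": -1},
  {"dx": 55, "dy": 1, "dz": 60, "twist": 0, "fingers": -1},
  {"dx": 64.5, "dy": 1, "dz": 85, "twist": -0.5, "fingers": -1},
  {"dx": 64.5, "dy": 1, "dz": 98, "twist": -0.5, "fingers": -1},
])

```text
clock: 19.23
eef_pos: [0.4238, -0.2775, 0.0975]
tool_rot: [-0.002, 1.0, 0.001, -0.002]
ft_force: [-0.2, 1.2, -0.2]
grip_width: 0.0852
grasp_force: 0.0
```

Call:
carry_out([
  {"dx": 0, "dy": 0, "dz": 10, "twist": 0, "fingers": -1},
  {"dx": 0, "dy": 0, "dz": 30, "twist": 0, "fingers": -1},
  {"dx": 0, "dy": 0, "dz": 55, "twist": 0, "fingers": -1},
  {"dx": 0, "dy": 0, "dz": 75, "twist": 0, "fingers": -1},
  {"dx": 0, "dy": 0, "dz": 75, "twist": 0, "fingers": -1},
])

```text
clock: 19.65
eef_pos: [0.4256, -0.2776, 0.0217]
tool_rot: [-0.003, 1.0, 0.002, -0.002]
ft_force: [0.1, 0.5, -1.2]
grip_width: 0.0853
grasp_force: 0.0
```

Call:
carry_out([
  {"dx": -1, "dy": -1, "dz": 5, "twist": 0, "fingers": -1},
  {"dx": -1, "dy": -2, "dz": 10, "twist": 0, "fingers": -1},
  {"dx": -1, "dy": -2.5, "dz": 14, "twist": 0, "fingers": -1},
  {"dx": -1, "dy": -2.5, "dz": 14, "twist": 0, "fingers": -1},
  {"dx": -1, "dy": -2.5, "dz": 14, "twist": 0, "fingers": 0},
])

```text
clock: 20.07
eef_pos: [0.4286, -0.2824, 0.0114]
tool_rot: [-0.002, 1.0, -0.0, 0.0]
ft_force: [0.2, -1.2, 0.4]
grip_width: 0.0754
grasp_force: 0.0
```

Call:
carry_out([
  {"dx": 0, "dy": 0, "dz": 0, "twist": 0, "fingers": 1},
  {"dx": 0, "dy": 0, "dz": 0, "twist": 0, "fingers": 1},
  {"dx": 0, "dy": 0, "dz": 0, "twist": 0, "fingers": 1},
  {"dx": 0, "dy": 0, "dz": 0, "twist": 0, "fingers": 1},
  {"dx": 0, "dy": 0, "dz": 0, "twist": 0, "fingers": 1},
])

```text
clock: 20.48
eef_pos: [0.4287, -0.2823, 0.0116]
tool_rot: [-0.002, 1.0, -0.0, 0.001]
ft_force: [-1.1, 0.9, 6.2]
grip_width: 0.0452
grasp_force: 61.2
```

Call:
carry_out([
  {"dx": 0, "dy": 0, "dz": -8, "twist": 0, "fingers": 1},
  {"dx": 0, "dy": 0, "dz": -25, "twist": 0, "fingers": 1},
  {"dx": 0, "dy": 0, "dz": -45, "twist": 0, "fingers": 1},
  {"dx": 0, "dy": 0, "dz": -65, "twist": 0, "fingers": 1},
  {"dx": 0, "dy": 0, "dz": -80, "twist": 0, "fingers": 1},
])

```text
clock: 20.9
eef_pos: [0.428, -0.2821, 0.0921]
tool_rot: [-0.002, 1.0, -0.0, -0.0]
ft_force: [0.5, -0.8, -2.2]
grip_width: 0.0451
grasp_force: 61.4
```

Run:
```python
from h import *
o=bot.get_obs();print(cur(), o['clock'],o['joint_pos'].round(2))
plan((.5362,-.0164,.1,181.3),v=28)
```

```text
[ 4.27989143e-01 -2.82088555e-01  9.21401885e-02 -1.79739401e+02] 20.9 [-0.58  0.37 -0.2   1.   -0.   -0.59]
dx -36.5 dy 88.5 dz -2.5 twist -0.5 -> [ 4.641000e-01 -1.934000e-01  9.460000e-02 -1.792394e+02]
dx -37 dy 88 dz -2.5 twist -0.5 -> [ 4.999000e-01 -1.049000e-01  9.710000e-02 -1.787394e+02]
dx -38 dy 87.5 dz -3 twist -0 -> [ 5.360000e-01 -1.660000e-02  1.001000e-01 -1.787394e+02]
```

Call:
carry_out([
  {"dx": -4, "dy": 10, "dz": -5, "twist": 0, "fingers": 1},
  {"dx": -11, "dy": 28, "dz": -10, "twist": 0, "fingers": 1},
  {"dx": -20, "dy": 48, "dz": -15, "twist": 0, "fingers": 1},
  {"dx": -29, "dy": 69, "dz": -15, "twist": -0.5, "fingers": 1},
  {"dx": -37, "dy": 90, "dz": -15, "twist": -1, "fingers": 1},
])

```text
clock: 21.32
eef_pos: [0.4648, -0.1902, 0.1054]
tool_rot: [-0.011, 1.0, 0.0, -0.0]
ft_force: [-0.0, -0.5, -1.9]
grip_width: 0.045
grasp_force: 61.5
```

Call:
carry_out([
  {"dx": -9, "dy": 22, "dz": 0, "twist": 0, "fingers": 1},
  {"dx": -18, "dy": 44, "dz": 0, "twist": 0, "fingers": 1},
  {"dx": -27, "dy": 66, "dz": 0, "twist": 0, "fingers": 1},
  {"dx": -36, "dy": 88, "dz": 0, "twist": 0, "fingers": 1},
  {"dx": -45, "dy": 108, "dz": 0, "twist": 0, "fingers": 1},
])

```text
clock: 21.73
eef_pos: [0.5066, -0.0806, 0.1048]
tool_rot: [-0.011, 1.0, 0.0, -0.001]
ft_force: [0.5, -0.1, -0.6]
grip_width: 0.0447
grasp_force: 61.5
```

Call:
carry_out([
  {"dx": -8, "dy": 20, "dz": 0, "twist": 0, "fingers": 1},
  {"dx": -16, "dy": 40, "dz": 0, "twist": 0, "fingers": 1},
  {"dx": -24, "dy": 56, "dz": 0, "twist": 0, "fingers": 1},
  {"dx": -28, "dy": 66, "dz": 0, "twist": 0, "fingers": 1},
  {"dx": -28, "dy": 66, "dz": 0, "twist": 0, "fingers": 1},
])

```text
clock: 22.15
eef_pos: [0.5338, -0.0139, 0.105]
tool_rot: [-0.013, 1.0, 0.0, -0.001]
ft_force: [0.4, 0.3, -1.8]
grip_width: 0.0448
grasp_force: 61.5
```

Call:
carry_out([
  {"dx": 0, "dy": 0, "dz": 0, "twist": 0, "fingers": 1},
  {"dx": 0, "dy": 0, "dz": 15, "twist": 0, "fingers": 1},
  {"dx": 0, "dy": 0, "dz": 35, "twist": 0, "fingers": 1},
  {"dx": 0, "dy": 0, "dz": 55, "twist": 0, "fingers": 1},
  {"dx": 0, "dy": 0, "dz": 60, "twist": 0, "fingers": 1},
])

```text
clock: 22.57
eef_pos: [0.5306, -0.0175, 0.0428]
tool_rot: [-0.01, 1.0, -0.0, -0.003]
ft_force: [-1.0, -0.2, -2.0]
grip_width: 0.0447
grasp_force: 61.5
```

Run:
```python
from h import *
o=bot.get_obs();print(cur(), o['clock'],o['ft_force'])
plan((.5375,-.0164,.02,181.3),v=28)
```

```text
[ 5.30634613e-01 -1.74727451e-02  4.27660334e-02 -1.78839290e+02] 22.5667 [-1.04287884 -0.19841786 -1.9751851 ]
dx -7 dy 1 dz 23 twist -0 -> [ 5.376000e-01 -1.630000e-02  1.980000e-02 -1.788393e+02]
```

Call:
carry_out([
  {"dx": -2, "dy": 0, "dz": 5, "twist": 0, "fingers": 1},
  {"dx": -4, "dy": 0.5, "dz": 12, "twist": 0, "fingers": 1},
  {"dx": -5, "dy": 0.5, "dz": 18, "twist": 0, "fingers": 1},
  {"dx": -5, "dy": 0.5, "dz": 20, "twist": 0, "fingers": 1},
  {"dx": -5, "dy": 0.5, "dz": 20, "twist": 0, "fingers": 1},
])

```text
clock: 22.98
eef_pos: [0.5388, -0.0158, 0.0256]
tool_rot: [-0.011, 1.0, -0.0, -0.0]
ft_force: [-0.7, 0.3, -1.9]
grip_width: 0.0445
grasp_force: 61.5
```

Call:
carry_out([
  {"dx": 0, "dy": 0, "dz": 0, "twist": 0, "fingers": 1},
  {"dx": 0, "dy": 0, "dz": 1, "twist": 0, "fingers": 1},
  {"dx": 0, "dy": 0, "dz": 2, "twist": 0, "fingers": 1},
  {"dx": 0, "dy": 0, "dz": 3, "twist": 0, "fingers": 1},
  {"dx": 0, "dy": 0, "dz": 3, "twist": 0, "fingers": 1},
])

```text
clock: 23.4
eef_pos: [0.5388, -0.0156, 0.0228]
tool_rot: [-0.011, 1.0, 0.0, -0.0]
ft_force: [-1.0, 0.2, -1.8]
grip_width: 0.0448
grasp_force: 61.5
```

Call:
carry_out([
  {"dx": 0.5, "dy": -0.5, "dz": 3, "twist": 0, "fingers": 1},
  {"dx": 1, "dy": -0.5, "dz": 6, "twist": 0, "fingers": 1},
  {"dx": 1, "dy": -0.5, "dz": 8, "twist": 0, "fingers": 1},
  {"dx": 1, "dy": -0.5, "dz": 9, "twist": 0, "fingers": 1},
  {"dx": 1, "dy": -0.5, "dz": 9, "twist": 0, "fingers": 1},
])

```text
clock: 23.82
eef_pos: [0.5375, -0.0162, 0.0133]
tool_rot: [-0.011, 1.0, 0.0, -0.0]
ft_force: [-0.1, -0.6, -1.6]
grip_width: 0.0449
grasp_force: 61.5
```

Call:
carry_out([
  {"dx": 0, "dy": 0, "dz": 0.5, "twist": 0, "fingers": 1},
  {"dx": 0, "dy": 0, "dz": 1, "twist": 0, "fingers": 1},
  {"dx": 0, "dy": 0, "dz": 2, "twist": 0, "fingers": 1},
  {"dx": 0, "dy": 0, "dz": 3, "twist": 0, "fingers": 1},
  {"dx": 0, "dy": 0, "dz": 3, "twist": 0, "fingers": 1},
])

```text
clock: 24.23
eef_pos: [0.5381, -0.0162, 0.0116]
tool_rot: [-0.011, 1.0, -0.0, 0.0]
ft_force: [-1.8, 0.8, 3.2]
grip_width: 0.0449
grasp_force: 62.1
```

Call:
carry_out([
  {"dx": 0, "dy": 0, "dz": -1, "twist": 0, "fingers": 1},
  {"dx": 0, "dy": 0, "dz": -1.5, "twist": 0, "fingers": -0.3},
  {"dx": 0, "dy": 0, "dz": -1.5, "twist": 0, "fingers": -1},
  {"dx": 0, "dy": 0, "dz": -1.5, "twist": 0, "fingers": -1},
  {"dx": 0, "dy": 0, "dz": -1.5, "twist": 0, "fingers": -1},
])

```text
clock: 24.65
eef_pos: [0.5379, -0.0162, 0.0123]
tool_rot: [-0.011, 1.0, -0.0, 0.0]
ft_force: [-0.6, 0.3, -0.6]
grip_width: 0.0856
grasp_force: 0.0
```

Call:
carry_out([
  {"dx": 0, "dy": 0, "dz": -8, "twist": 0, "fingers": -1},
  {"dx": 0, "dy": 0, "dz": -25, "twist": 0, "fingers": -1},
  {"dx": 0, "dy": 0, "dz": -50, "twist": 0, "fingers": -1},
  {"dx": 0, "dy": 0, "dz": -90, "twist": 0, "fingers": -1},
  {"dx": 0, "dy": 0, "dz": -130, "twist": 0, "fingers": -1},
])

```text
clock: 25.07
eef_pos: [0.5365, -0.0162, 0.1431]
tool_rot: [-0.011, 1.0, 0.0, -0.002]
ft_force: [1.1, 0.3, 0.1]
grip_width: 0.0854
grasp_force: 0.0
```

Call:
carry_out([
  {"dx": 2, "dy": 30, "dz": -15, "twist": 0, "fingers": -1},
  {"dx": 8, "dy": 65, "dz": -30, "twist": 0, "fingers": -1},
  {"dx": 16, "dy": 100, "dz": -45, "twist": 0, "fingers": -1},
  {"dx": 24, "dy": 135, "dz": -50, "twist": 0, "fingers": -1},
  {"dx": 32, "dy": 170, "dz": -50, "twist": 0, "fingers": -1},
])

```text
clock: 25.48
eef_pos: [0.5028, 0.1547, 0.1952]
tool_rot: [-0.011, 1.0, 0.001, 0.002]
ft_force: [0.7, -0.2, -0.6]
grip_width: 0.0855
grasp_force: 0.0
```

Call:
carry_out([
  {"dx": 8, "dy": 35, "dz": 0, "twist": 0, "fingers": -1},
  {"dx": 16, "dy": 70, "dz": 0, "twist": 0, "fingers": -1},
  {"dx": 22, "dy": 105, "dz": 0, "twist": 0, "fingers": -1},
  {"dx": 26, "dy": 132, "dz": 0, "twist": 0, "fingers": -1},
  {"dx": 26, "dy": 132, "dz": 0, "twist": 0, "fingers": -1},
])

```text
clock: 25.9
eef_pos: [0.472, 0.2893, 0.1928]
tool_rot: [-0.014, 1.0, 0.001, 0.0]
ft_force: [0.8, -0.1, 1.0]
grip_width: 0.0853
grasp_force: 0.0
```

Run:
```python
from h import *
o=bot.get_obs();print(cur(), o['clock'],o['joint_pos'].round(2))
shot('top','top10'); shot('wrist','w10'); print(cur())
a=cv2.resize(cv2.imread('pics/top10.png')[110:180,220:310],(540,420),interpolation=cv2.INTER_CUBIC)
b=cv2.imread('pics/w10.png')[20:260,130:386]
s=np.zeros((420,796,3),np.uint8);s[:,:540]=a;s[:240,540:]=b;cv2.imwrite('pics/c10.png',s)
print(w2p('w10',[.4234,.2862,.024]))
```

```text
[   0.47201731    0.28932936    0.19284336 -178.37267737] 25.9 [0.55 0.36 0.07 1.28 0.   0.52]
[   0.4726883     0.28533942    0.1925747  -178.586082  ]
[256.8 131.5]
```

View pics/c10.png

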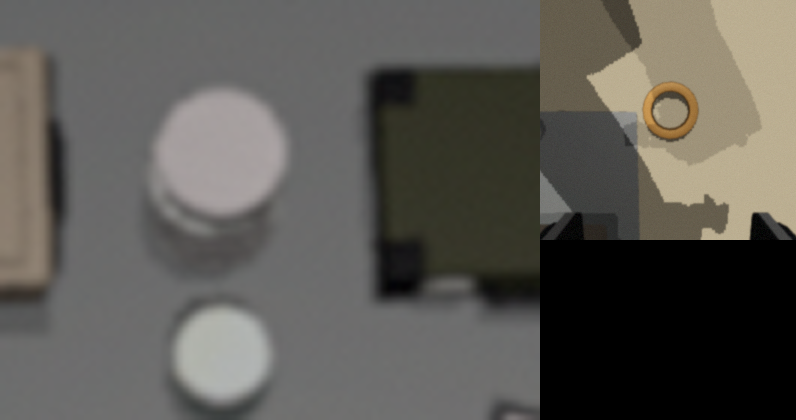

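The crop shows the jar lid at (221,355) in front of the tin stack (221,151). The tape ring is at wrist pixel (259,131).

Run:
```python
from h import *
f=lambda x,y:(220+(x+.5)/6-.5,110+(y+.5)/6-.5)
print('flat',p2w('top10',*f(221,151),.094),'jar',p2w('top10',*f(221,355),.064))
print('tape',p2w('w10',259,131,.024),p2w('w10',231,131,.024),p2w('w10',287,131,.024))
plan((.4245,.2865,.06,181.3),(.4245,.2865,.0,181.3))
```

```text
flat [ 0.6206 -0.017   0.094 ] jar [ 0.5356 -0.0159  0.064 ]
tape [0.4228 0.2887 0.024 ] [0.4236 0.2579 0.024 ] [0.422  0.3194 0.024 ]
dx 48 dy 2.5 dz 132.5 twist 0 -> [ 4.246000e-01  2.867000e-01  6.010000e-02 -1.785861e+02]
dx 0 dy -0 dz 60 twist 0 -> [ 4.246000e-01  2.867000e-01  1.000000e-04 -1.785861e+02]
```

Call:
carry_out([
  {"dx": 12, "dy": 1, "dz": 25, "twist": 0, "fingers": -1},
  {"dx": 28, "dy": 2, "dz": 55, "twist": 0, "fingers": -1},
  {"dx": 44, "dy": 2, "dz": 85, "twist": 0, "fingers": -1},
  {"dx": 49, "dy": 2, "dz": 115, "twist": 0, "fingers": -1},
  {"dx": 49, "dy": 2, "dz": 130, "twist": 0, "fingers": -1},
])

```text
clock: 26.42
eef_pos: [0.4209, 0.2822, 0.0593]
tool_rot: [-0.01, 1.0, -0.002, -0.003]
ft_force: [-0.8, 0.3, 0.0]
grip_width: 0.086
grasp_force: 0.0
```

Call:
carry_out([
  {"dx": 0, "dy": 0, "dz": 15, "twist": 0, "fingers": -1},
  {"dx": 0, "dy": 0, "dz": 30, "twist": 0, "fingers": -1},
  {"dx": 0, "dy": 0, "dz": 45, "twist": 0, "fingers": -1},
  {"dx": 0, "dy": 0, "dz": 50, "twist": 0, "fingers": -1},
  {"dx": 0, "dy": 0, "dz": 50, "twist": 0, "fingers": -1},
])

```text
clock: 26.83
eef_pos: [0.4235, 0.2835, 0.0113]
tool_rot: [-0.01, 1.0, -0.001, -0.001]
ft_force: [0.4, -0.2, -0.3]
grip_width: 0.0856
grasp_force: 0.0
```

Call:
carry_out([
  {"dx": 0, "dy": 3, "dz": 4, "twist": 0, "fingers": -1},
  {"dx": 0, "dy": 4, "dz": 8, "twist": 0, "fingers": -1},
  {"dx": 0, "dy": 4, "dz": 9, "twist": 0, "fingers": -1},
  {"dx": 0, "dy": 4, "dz": 9, "twist": 0, "fingers": -1},
  {"dx": 0, "dy": 4, "dz": 9, "twist": 0, "fingers": 0},
])

```text
clock: 27.25
eef_pos: [0.4243, 0.2896, 0.0037]
tool_rot: [-0.011, 1.0, 0.0, 0.0]
ft_force: [0.5, 0.2, 0.0]
grip_width: 0.0755
grasp_force: 0.0
```

Call:
carry_out([
  {"dx": 0, "dy": 0, "dz": 0, "twist": 0, "fingers": 1},
  {"dx": 0, "dy": 0, "dz": 0, "twist": 0, "fingers": 1},
  {"dx": 0, "dy": 0, "dz": 0, "twist": 0, "fingers": 1},
  {"dx": 0, "dy": 0, "dz": 0, "twist": 0, "fingers": 1},
  {"dx": 0, "dy": 0, "dz": 0, "twist": 0, "fingers": 1},
])

```text
clock: 27.67
eef_pos: [0.4245, 0.2897, 0.0044]
tool_rot: [-0.011, 1.0, 0.0, 0.001]
ft_force: [-1.4, -1.3, 3.8]
grip_width: 0.0592
grasp_force: 64.8
```

Call:
carry_out([
  {"dx": 0, "dy": 0, "dz": -10, "twist": 0, "fingers": 1},
  {"dx": 0, "dy": 0, "dz": -35, "twist": 0, "fingers": 1},
  {"dx": 0, "dy": 0, "dz": -70, "twist": 0, "fingers": 1},
  {"dx": 0, "dy": 0, "dz": -110, "twist": 0, "fingers": 1},
  {"dx": 0, "dy": 0, "dz": -150, "twist": 0, "fingers": 1},
])

```text
clock: 28.08
eef_pos: [0.4232, 0.2888, 0.1549]
tool_rot: [-0.011, 1.0, -0.0, -0.001]
ft_force: [0.1, 1.3, -1.2]
grip_width: 0.0588
grasp_force: 64.6
```

Run:
```python
from h import *
o=bot.get_obs();print(cur(), o['clock'],o['joint_pos'].round(2))
plan((.6175,.1375,.17,181.3),v=28)
```

```text
[ 4.23207124e-01  2.88781105e-01  1.54939635e-01 -1.78729551e+02] 28.0833 [ 0.6   0.31 -0.1   1.16 -0.    0.58]
dx -95.5 dy -78 dz -7.5 twist -0 -> [ 5.204000e-01  2.129000e-01  1.624000e-01 -1.787296e+02]
dx -95.5 dy -77.5 dz -7.5 twist -0 -> [ 6.176000e-01  1.376000e-01  1.699000e-01 -1.787296e+02]
```

Call:
carry_out([
  {"dx": -10, "dy": -8, "dz": -5, "twist": 0, "fingers": 1},
  {"dx": -28, "dy": -23, "dz": -10, "twist": 0, "fingers": 1},
  {"dx": -50, "dy": -41, "dz": -15, "twist": 0, "fingers": 1},
  {"dx": -74, "dy": -60, "dz": -15, "twist": 0, "fingers": 1},
  {"dx": -98, "dy": -79, "dz": -15, "twist": 0, "fingers": 1},
])

```text
clock: 28.5
eef_pos: [0.5248, 0.2119, 0.1695]
tool_rot: [-0.012, 1.0, 0.0, 0.001]
ft_force: [-0.2, 1.3, -1.2]
grip_width: 0.0588
grasp_force: 64.7
```

Call:
carry_out([
  {"dx": -24, "dy": -19, "dz": 0, "twist": 0, "fingers": 1},
  {"dx": -48, "dy": -38, "dz": 0, "twist": 0, "fingers": 1},
  {"dx": -72, "dy": -57, "dz": 0, "twist": 0, "fingers": 1},
  {"dx": -94, "dy": -75, "dz": 0, "twist": 0, "fingers": 1},
  {"dx": -94, "dy": -75, "dz": 0, "twist": 0, "fingers": 1},
])

```text
clock: 28.92
eef_pos: [0.6231, 0.1356, 0.1679]
tool_rot: [-0.008, 1.0, -0.001, 0.001]
ft_force: [-0.1, -0.3, -1.8]
grip_width: 0.0594
grasp_force: 64.6
```

Call:
carry_out([
  {"dx": 0, "dy": 0, "dz": 10, "twist": 0, "fingers": 1},
  {"dx": 0, "dy": 0, "dz": 25, "twist": 0, "fingers": 1},
  {"dx": 0, "dy": 0, "dz": 45, "twist": 0, "fingers": 1},
  {"dx": 0, "dy": 0, "dz": 60, "twist": 0, "fingers": 1},
  {"dx": 0, "dy": 0, "dz": 60, "twist": 0, "fingers": 1},
])

```text
clock: 29.33
eef_pos: [0.6153, 0.1399, 0.1039]
tool_rot: [-0.012, 1.0, -0.001, -0.004]
ft_force: [-0.7, 0.1, -2.2]
grip_width: 0.0587
grasp_force: 64.6
```

Run:
```python
from h import *
o=bot.get_obs();print(cur(), o['clock'],o['ft_force'])
plan((.618,.1385,.092,181.3),v=28)
```

```text
[ 6.15288878e-01  1.39905902e-01  1.03876276e-01 -1.78647727e+02] 29.3333 [-0.70458553  0.13663646 -2.18169283]
dx -2.5 dy -1.5 dz 12 twist 0 -> [ 6.178000e-01  1.385000e-01  9.190000e-02 -1.786477e+02]
```

Call:
carry_out([
  {"dx": 0, "dy": 0, "dz": 3, "twist": 0, "fingers": 1},
  {"dx": 0, "dy": -0.5, "dz": 6, "twist": 0, "fingers": 1},
  {"dx": -0.5, "dy": -1, "dz": 9, "twist": 0, "fingers": 1},
  {"dx": -0.5, "dy": -1, "dz": 12, "twist": 0, "fingers": 1},
  {"dx": -0.5, "dy": -1, "dz": 12, "twist": 0, "fingers": 1},
])

```text
clock: 29.75
eef_pos: [0.62, 0.1387, 0.0963]
tool_rot: [-0.011, 1.0, 0.0, 0.0]
ft_force: [-0.9, -0.7, -1.4]
grip_width: 0.0591
grasp_force: 64.6
```

Call:
carry_out([
  {"dx": 0, "dy": 0, "dz": 0, "twist": 0, "fingers": 1},
  {"dx": 0, "dy": 0, "dz": 1, "twist": 0, "fingers": 1},
  {"dx": 0, "dy": 0, "dz": 2, "twist": 0, "fingers": 1},
  {"dx": 0, "dy": 0, "dz": 4, "twist": 0, "fingers": 1},
  {"dx": 0, "dy": 0, "dz": 4, "twist": 0, "fingers": 1},
])

```text
clock: 30.17
eef_pos: [0.6197, 0.1386, 0.0919]
tool_rot: [-0.011, 1.0, -0.0, -0.0]
ft_force: [0.2, -0.5, -0.3]
grip_width: 0.0591
grasp_force: 64.6
```

Call:
carry_out([
  {"dx": 0.5, "dy": 0, "dz": 2, "twist": 0, "fingers": 1},
  {"dx": 1, "dy": 0, "dz": 4, "twist": 0, "fingers": 1},
  {"dx": 1.5, "dy": 0, "dz": 5, "twist": 0, "fingers": 1},
  {"dx": 1.5, "dy": 0, "dz": 6, "twist": 0, "fingers": 1},
  {"dx": 1.5, "dy": 0, "dz": 6, "twist": 0, "fingers": 1},
])

```text
clock: 30.58
eef_pos: [0.6182, 0.1385, 0.086]
tool_rot: [-0.011, 1.0, -0.0, -0.0]
ft_force: [0.5, -0.3, -1.0]
grip_width: 0.0591
grasp_force: 64.6
```

Call:
carry_out([
  {"dx": 0, "dy": 0, "dz": 0.5, "twist": 0, "fingers": 1},
  {"dx": 0, "dy": 0, "dz": 1, "twist": 0, "fingers": 1},
  {"dx": 0, "dy": 0, "dz": 2, "twist": 0, "fingers": 1},
  {"dx": 0, "dy": 0, "dz": 3, "twist": 0, "fingers": 1},
  {"dx": 0, "dy": 0, "dz": 3, "twist": 0, "fingers": 1},
])

```text
clock: 31.0
eef_pos: [0.6186, 0.1386, 0.0844]
tool_rot: [-0.011, 1.0, 0.0, 0.0]
ft_force: [-0.9, 0.1, 4.3]
grip_width: 0.0593
grasp_force: 65.2
```

Call:
carry_out([
  {"dx": 0, "dy": 0, "dz": -1, "twist": 0, "fingers": 1},
  {"dx": 0, "dy": 0, "dz": -1.5, "twist": 0, "fingers": -0.3},
  {"dx": 0, "dy": 0, "dz": -1.5, "twist": 0, "fingers": -1},
  {"dx": 0, "dy": 0, "dz": -1.5, "twist": 0, "fingers": -1},
  {"dx": 0, "dy": 0, "dz": -1.5, "twist": 0, "fingers": -1},
])

```text
clock: 31.42
eef_pos: [0.6185, 0.1386, 0.0847]
tool_rot: [-0.011, 1.0, -0.0, -0.0]
ft_force: [0.4, -0.3, 0.3]
grip_width: 0.0853
grasp_force: 0.0
```

Call:
carry_out([
  {"dx": 0, "dy": 0, "dz": -8, "twist": 0, "fingers": -1},
  {"dx": 0, "dy": 0, "dz": -25, "twist": 0, "fingers": -1},
  {"dx": 0, "dy": 0, "dz": -50, "twist": 0, "fingers": -1},
  {"dx": 0, "dy": 0, "dz": -85, "twist": 0, "fingers": -1},
  {"dx": 0, "dy": 0, "dz": -125, "twist": 0, "fingers": -1},
])

```text
clock: 31.83
eef_pos: [0.6171, 0.1383, 0.2096]
tool_rot: [-0.011, 1.0, -0.0, -0.002]
ft_force: [1.3, -0.5, 0.7]
grip_width: 0.0855
grasp_force: 0.0
```

Run:
```python
from h import *
o=bot.get_obs();print(cur(), o['clock'],o['joint_pos'].round(2))
plan((.506,-.155,.21,165.5))
```

```text
[ 6.17074380e-01  1.38264429e-01  2.09615975e-01 -1.78734341e+02] 31.8333 [0.22 0.52 0.36 1.42 0.   0.2 ]
dx 59 dy -145.5 dz -0 twist 8 -> [ 5.613000e-01 -8.500000e-03  2.096000e-01 -1.867343e+02]
dx 37.5 dy -152 dz -0.5 twist 8 -> [ 5.062000e-01 -1.551000e-01  2.101000e-01 -1.947343e+02]
```

Call:
carry_out([
  {"dx": 12, "dy": -29, "dz": 0, "twist": 1.6, "fingers": -1},
  {"dx": 24, "dy": -58, "dz": 0, "twist": 3.2, "fingers": -1},
  {"dx": 35, "dy": -87, "dz": 0, "twist": 4.8, "fingers": -1},
  {"dx": 47, "dy": -116, "dz": 0, "twist": 6.4, "fingers": -1},
  {"dx": 59, "dy": -145, "dz": 0, "twist": 8, "fingers": -1},
])

```text
clock: 32.25
eef_pos: [0.5621, -0.0088, 0.2107]
tool_rot: [0.059, 0.998, -0.0, 0.001]
ft_force: [0.4, -0.1, 0.8]
grip_width: 0.0855
grasp_force: 0.0
```

Call:
carry_out([
  {"dx": 9, "dy": -36, "dz": 0, "twist": 2, "fingers": -1},
  {"dx": 18, "dy": -73, "dz": 0, "twist": 4, "fingers": -1},
  {"dx": 28, "dy": -110, "dz": 0, "twist": 6, "fingers": -1},
  {"dx": 37.5, "dy": -140, "dz": 0, "twist": 8, "fingers": -1},
  {"dx": 37.5, "dy": -152, "dz": 0, "twist": 8, "fingers": -1},
])

```text
clock: 32.67
eef_pos: [0.5055, -0.1576, 0.2107]
tool_rot: [0.131, 0.991, -0.001, -0.0]
ft_force: [0.4, -0.4, -0.5]
grip_width: 0.0851
grasp_force: 0.0
```

Run:
```python
from h import *
camera('top')
o=bot.get_obs();print(cur(), o['clock'],o['joint_pos'].round(2))
shot('top','top11'); shot('wrist','w11'); print(cur())
im=cv2.imread('pics/w11.png')[0:256,80:436]; cv2.imwrite('pics/c11.png',cv2.resize(im,(712,512),interpolation=cv2.INTER_CUBIC))
```

```text
[ 5.06454873e-01 -1.58285550e-01  2.10693442e-01  1.64975637e+02] 32.7167 [-0.3   0.31  0.04  1.3  -0.   -0.04]
[ 5.07800681e-01 -1.54890480e-01  2.10409654e-01  1.65168374e+02]
```

View pics/c11.png

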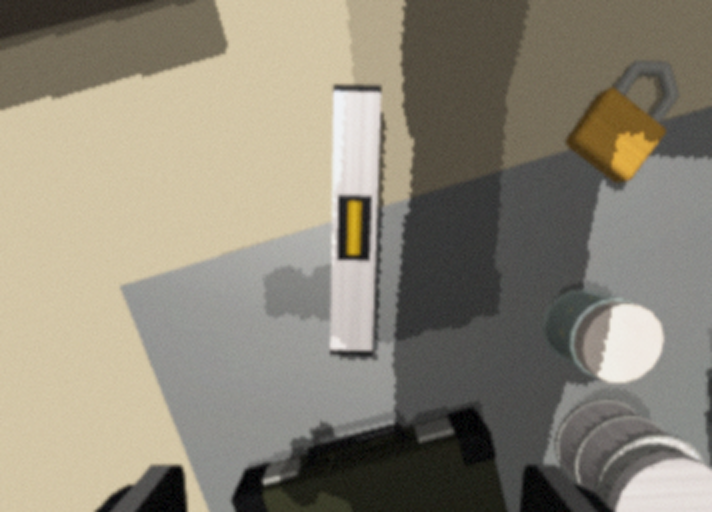

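The level lies almost along tool x, with ends at (357,88) and (353,353) and the vial at (354,228). Computing its pose.

Run:
```python
from h import *
f=lambda x,y:(80+(x+.5)/2-.5,(y+.5)/2-.5)
A,B,V=[p2w('w11',*f(*q),.04)[:2] for q in((357,87),(353,353),(354,228))]
d=B-A;print(A,B,np.linalg.norm(d),np.degrees(np.arctan2(*d[::-1])),'mid',(A+B)/2,'vial',V)
h=cv2.cvtColor(cv2.imread('pics/top0.png'),cv2.COLOR_BGR2HSV)
m=((h[...,0]>18)&(h[...,0]<32)&(h[...,1]>150)&(h[...,2]>90)).astype(np.uint8);m[:, :280]=0;m[:,330:]=0;m[:180]=0;m[230:]=0
ys,xs=np.nonzero(m);print(len(xs),p2w('top0',xs.mean(),ys.mean(),.0425))
plan(((A+B)[0]/2,(A+B)[1]/2,.09,165.5))
```

```text
[ 0.3754 -0.1189] [ 0.5089 -0.1568] 0.1387755742196731 -15.848986187724318 mid [ 0.44215 -0.13785] vial [ 0.442  -0.1383]
33 [ 0.4426 -0.1387  0.0425]
dx 68 dy -0.5 dz 120.5 twist -0.5 -> [ 4.419000e-01 -1.380000e-01  8.990000e-02  1.656684e+02]
```

Call:
carry_out([
  {"dx": 15, "dy": 0, "dz": 20, "twist": 1, "fingers": -1},
  {"dx": 35, "dy": 0, "dz": 48, "twist": 1, "fingers": -1},
  {"dx": 55, "dy": 0, "dz": 78, "twist": 1, "fingers": -1},
  {"dx": 67, "dy": -0.5, "dz": 105, "twist": 1, "fingers": -1},
  {"dx": 67, "dy": -0.5, "dz": 125, "twist": 1, "fingers": -1},
])

```text
clock: 33.23
eef_pos: [0.4393, -0.1349, 0.0827]
tool_rot: [0.135, 0.991, 0.001, -0.002]
ft_force: [-0.1, 0.1, 0.2]
grip_width: 0.0854
grasp_force: 0.0
```

Call:
carry_out([
  {"dx": 0, "dy": 0, "dz": 15, "twist": 0, "fingers": -1},
  {"dx": 0, "dy": 0, "dz": 35, "twist": 0, "fingers": -1},
  {"dx": 0, "dy": 0, "dz": 50, "twist": 0, "fingers": -1},
  {"dx": 0, "dy": 0, "dz": 60, "twist": 0, "fingers": -1},
  {"dx": 0, "dy": 0, "dz": 60, "twist": 0, "fingers": -1},
])

```text
clock: 33.65
eef_pos: [0.4418, -0.1356, 0.0229]
tool_rot: [0.135, 0.991, 0.001, -0.002]
ft_force: [-0.7, -0.3, -0.5]
grip_width: 0.0853
grasp_force: 0.0
```

Run:
```python
from h import *
print(cur()); plan((.4428,-.1384,.008,164.2))
```

```text
[ 4.41756461e-01 -1.35561273e-01  2.28755176e-02  1.64441853e+02]
dx -2 dy -2.5 dz 15 twist 0 -> [ 4.430000e-01 -1.385000e-01  7.900000e-03  1.644419e+02]
```

Call:
carry_out([
  {"dx": -0.5, "dy": -1, "dz": 5, "twist": 0, "fingers": -1},
  {"dx": -1, "dy": -2, "dz": 10, "twist": 0, "fingers": -1},
  {"dx": -1, "dy": -2.5, "dz": 14, "twist": 0, "fingers": -1},
  {"dx": -1, "dy": -2.5, "dz": 14, "twist": 0, "fingers": -1},
  {"dx": -1, "dy": -2.5, "dz": 14, "twist": 0, "fingers": 0},
])

```text
clock: 34.07
eef_pos: [0.4431, -0.1403, 0.0109]
tool_rot: [0.137, 0.991, 0.0, 0.0]
ft_force: [0.1, 0.5, -1.3]
grip_width: 0.0757
grasp_force: 0.0
```

Call:
carry_out([
  {"dx": 0, "dy": 0, "dz": 0, "twist": 0, "fingers": 0.5},
  {"dx": 0, "dy": 0, "dz": 0, "twist": 0, "fingers": 1},
  {"dx": 0, "dy": 0, "dz": 0, "twist": 0, "fingers": 1},
  {"dx": 0, "dy": 0, "dz": 0, "twist": 0, "fingers": 1},
  {"dx": 0, "dy": 0, "dz": 0, "twist": 0, "fingers": 1},
])

```text
clock: 34.48
eef_pos: [0.4434, -0.1405, 0.0113]
tool_rot: [0.137, 0.991, -0.0, 0.001]
ft_force: [-0.1, -0.4, 4.6]
grip_width: 0.023
grasp_force: 60.2
```

Call:
carry_out([
  {"dx": 0, "dy": 0, "dz": 0, "twist": 0, "fingers": 1},
  {"dx": 0, "dy": 0, "dz": 0, "twist": 0, "fingers": 1},
  {"dx": 0, "dy": 0, "dz": 0, "twist": 0, "fingers": 1},
  {"dx": 0, "dy": 0, "dz": 0, "twist": 0, "fingers": 1},
  {"dx": 0, "dy": 0, "dz": 0, "twist": 0, "fingers": 1},
])

```text
clock: 34.9
eef_pos: [0.4434, -0.1405, 0.0112]
tool_rot: [0.137, 0.991, -0.0, 0.001]
ft_force: [-1.3, 0.1, 5.9]
grip_width: 0.0227
grasp_force: 60.2
```

Call:
carry_out([
  {"dx": 0, "dy": 0, "dz": -8, "twist": 0, "fingers": 1},
  {"dx": 0, "dy": 0, "dz": -28, "twist": 0, "fingers": 1},
  {"dx": 0, "dy": 0, "dz": -60, "twist": 0, "fingers": 1},
  {"dx": 0, "dy": 0, "dz": -95, "twist": 0, "fingers": 1},
  {"dx": 0, "dy": 0, "dz": -130, "twist": 0, "fingers": 1},
])

```text
clock: 35.32
eef_pos: [0.4415, -0.1399, 0.1415]
tool_rot: [0.137, 0.991, 0.0, -0.002]
ft_force: [0.9, 0.2, -0.5]
grip_width: 0.0231
grasp_force: 59.4
```

Run:
```python
from h import *
o=bot.get_obs();print(cur(),o['clock'],o['grip_width']); plan((.622,-.17,.15,91.4),v=28)
```

```text
[ 4.41462265e-01 -1.39903143e-01  1.41483966e-01  1.64266339e+02] 35.3167 0.02309921006944341
dx -60.5 dy 6.5 dz -3 twist 24.5 -> [  0.5015  -0.1501   0.1445 139.7663]
dx -52.5 dy 31.5 dz -3 twist 24 -> [  0.5619  -0.1599   0.1475 115.7663]
dx -35 dy 50 dz -2.5 twist 24.5 -> [ 0.6221 -0.1697  0.15   91.2663]
```

Call:
carry_out([
  {"dx": -10, "dy": 1, "dz": -3, "twist": 4, "fingers": 1},
  {"dx": -22, "dy": 2, "dz": -6, "twist": 9, "fingers": 1},
  {"dx": -35, "dy": 4, "dz": -9, "twist": 14, "fingers": 1},
  {"dx": -48, "dy": 5, "dz": -9, "twist": 19, "fingers": 1},
  {"dx": -60.5, "dy": 6.5, "dz": -9, "twist": 24.5, "fingers": 1},
])

```text
clock: 35.73
eef_pos: [0.503, -0.1505, 0.1499]
tool_rot: [0.346, 0.938, -0.0, -0.0]
ft_force: [0.5, 0.7, -0.8]
grip_width: 0.0234
grasp_force: 59.4
```

Call:
carry_out([
  {"dx": -10, "dy": 6, "dz": 0, "twist": 5, "fingers": 1},
  {"dx": -21, "dy": 12, "dz": 0, "twist": 10, "fingers": 1},
  {"dx": -31, "dy": 18, "dz": 0, "twist": 15, "fingers": 1},
  {"dx": -42, "dy": 25, "dz": 0, "twist": 20, "fingers": 1},
  {"dx": -52.5, "dy": 31.5, "dz": 0, "twist": 24, "fingers": 1},
])

```text
clock: 36.15
eef_pos: [0.5631, -0.1602, 0.1492]
tool_rot: [0.533, 0.846, -0.0, -0.001]
ft_force: [0.3, -0.7, -0.6]
grip_width: 0.0233
grasp_force: 59.4
```

Call:
carry_out([
  {"dx": -9, "dy": 13, "dz": 0, "twist": 6, "fingers": 1},
  {"dx": -18, "dy": 27, "dz": 0, "twist": 12, "fingers": 1},
  {"dx": -28, "dy": 40, "dz": 0, "twist": 18, "fingers": 1},
  {"dx": -35, "dy": 50, "dz": 0, "twist": 24, "fingers": 1},
  {"dx": -35, "dy": 50, "dz": 0, "twist": 24.5, "fingers": 1},
])

```text
clock: 36.57
eef_pos: [0.6249, -0.1703, 0.1486]
tool_rot: [0.7, 0.714, -0.0, -0.0]
ft_force: [-0.2, 0.5, -1.6]
grip_width: 0.0232
grasp_force: 59.4
```

Call:
carry_out([
  {"dx": 0, "dy": 0, "dz": 5, "twist": 0, "fingers": 1},
  {"dx": 0, "dy": 0, "dz": 20, "twist": 0, "fingers": 1},
  {"dx": 0, "dy": 0, "dz": 40, "twist": 0, "fingers": 1},
  {"dx": 0, "dy": 0, "dz": 60, "twist": 0, "fingers": 1},
  {"dx": 0, "dy": 0, "dz": 65, "twist": 0, "fingers": 1},
])

```text
clock: 36.98
eef_pos: [0.6196, -0.1692, 0.0806]
tool_rot: [0.699, 0.715, -0.002, -0.004]
ft_force: [-1.6, -0.4, -2.0]
grip_width: 0.0234
grasp_force: 59.4
```

Call:
carry_out([
  {"dx": 0, "dy": 0, "dz": 0, "twist": 0, "fingers": 1},
  {"dx": 0, "dy": 0, "dz": 0, "twist": 0, "fingers": 1},
  {"dx": 0, "dy": 0, "dz": 0, "twist": 0, "fingers": 1},
  {"dx": 0, "dy": 0, "dz": 0, "twist": 0, "fingers": 1},
  {"dx": 0, "dy": 0, "dz": 0, "twist": 0, "fingers": 1},
])

```text
clock: 37.4
eef_pos: [0.6244, -0.1704, 0.0863]
tool_rot: [0.699, 0.715, 0.001, 0.001]
ft_force: [-0.2, 0.3, -2.3]
grip_width: 0.0229
grasp_force: 59.4
```

Run:
```python
from h import *
o=bot.get_obs();print(cur(),o['clock'],o['ft_force']); plan((.6225,-.1712,.065,91.4))
shot('wrist','w12');print(w2p('w12',[.6225+.05,-.09,.045]),w2p('w12',[.6225-.05,-.09,.045]))
```

```text
[ 6.24435939e-01 -1.70377022e-01  8.63036925e-02  9.12769720e+01] 37.4 [-0.20668529  0.29153752 -2.25269289]
dx -1 dy -2 dz 21.5 twist -0 -> [ 6.2250e-01 -1.7140e-01  6.4800e-02  9.1277e+01]
[335.7  93.4] [175.8  89.7]
```

Call:
carry_out([
  {"dx": 0, "dy": -0.5, "dz": 5, "twist": 0, "fingers": 1},
  {"dx": -0.5, "dy": -1, "dz": 11, "twist": 0, "fingers": 1},
  {"dx": -1, "dy": -2, "dz": 17, "twist": 0, "fingers": 1},
  {"dx": -1, "dy": -2, "dz": 22, "twist": 0, "fingers": 1},
  {"dx": -1, "dy": -2, "dz": 22, "twist": 0, "fingers": 1},
])

```text
clock: 37.87
eef_pos: [0.6202, -0.1709, 0.0606]
tool_rot: [0.699, 0.715, -0.001, -0.002]
ft_force: [-0.1, 1.0, -1.7]
grip_width: 0.0232
grasp_force: 59.4
```

Call:
carry_out([
  {"dx": 0, "dy": 0, "dz": 0, "twist": 0, "fingers": 1},
  {"dx": 0, "dy": 0, "dz": 1, "twist": 0, "fingers": 1},
  {"dx": 0, "dy": 0, "dz": 2, "twist": 0, "fingers": 1},
  {"dx": 0, "dy": 0, "dz": 3, "twist": 0, "fingers": 1},
  {"dx": 0, "dy": 0, "dz": 4, "twist": 0, "fingers": 1},
])

```text
clock: 38.28
eef_pos: [0.6219, -0.1712, 0.059]
tool_rot: [0.699, 0.715, 0.0, 0.0]
ft_force: [-0.3, -0.1, -1.3]
grip_width: 0.0229
grasp_force: 59.4
```

Call:
carry_out([
  {"dx": 0, "dy": 0, "dz": 1, "twist": 0, "fingers": 1},
  {"dx": 0, "dy": 0, "dz": 2, "twist": 0, "fingers": 1},
  {"dx": 0, "dy": 0, "dz": 3, "twist": 0, "fingers": 1},
  {"dx": 0, "dy": 0, "dz": 3, "twist": 0, "fingers": 1},
  {"dx": 0, "dy": 0, "dz": 3, "twist": 0, "fingers": 1},
])

```text
clock: 38.7
eef_pos: [0.6218, -0.1712, 0.0563]
tool_rot: [0.699, 0.715, 0.0, 0.0]
ft_force: [-1.1, 0.0, 2.4]
grip_width: 0.0233
grasp_force: 59.9
```

Call:
carry_out([
  {"dx": 0, "dy": 0, "dz": -0.5, "twist": 0, "fingers": 0.4},
  {"dx": 0, "dy": 0, "dz": -0.5, "twist": 0, "fingers": -0.2},
  {"dx": 0, "dy": 0, "dz": -0.5, "twist": 0, "fingers": -0.6},
  {"dx": 0, "dy": 0, "dz": -0.5, "twist": 0, "fingers": -0.6},
  {"dx": 0, "dy": 0, "dz": -0.5, "twist": 0, "fingers": -0.6},
])

```text
clock: 39.12
eef_pos: [0.6217, -0.1712, 0.0562]
tool_rot: [0.699, 0.715, 0.0, 0.0]
ft_force: [-0.9, -0.1, 0.4]
grip_width: 0.0682
grasp_force: 0.0
```

Call:
carry_out([
  {"dx": 0, "dy": 0, "dz": -8, "twist": 0, "fingers": -0.6},
  {"dx": 0, "dy": 0, "dz": -25, "twist": 0, "fingers": -0.6},
  {"dx": 0, "dy": 0, "dz": -55, "twist": 0, "fingers": -0.6},
  {"dx": 0, "dy": 0, "dz": -95, "twist": 0, "fingers": -0.6},
  {"dx": 0, "dy": 0, "dz": -135, "twist": 0, "fingers": -0.6},
])

```text
clock: 39.53
eef_pos: [0.6207, -0.1709, 0.1923]
tool_rot: [0.699, 0.715, -0.001, -0.001]
ft_force: [1.9, -0.6, -0.6]
grip_width: 0.0685
grasp_force: 0.0
```

Call:
carry_out([
  {"dx": -30, "dy": -20, "dz": -15, "twist": 0, "fingers": -1},
  {"dx": -60, "dy": -40, "dz": -30, "twist": 0, "fingers": -1},
  {"dx": -90, "dy": -65, "dz": -45, "twist": 0, "fingers": -1},
  {"dx": -120, "dy": -85, "dz": -50, "twist": 0, "fingers": -1},
  {"dx": -140, "dy": -100, "dz": -50, "twist": 0, "fingers": -1},
])

```text
clock: 39.95
eef_pos: [0.5238, -0.3163, 0.2447]
tool_rot: [0.7, 0.714, 0.0, 0.003]
ft_force: [0.1, -0.7, 0.3]
grip_width: 0.0857
grasp_force: 0.0
```

Call:
carry_out([
  {"dx": -20, "dy": -30, "dz": 0, "twist": 0, "fingers": -1},
  {"dx": -35, "dy": -60, "dz": 0, "twist": 0, "fingers": -1},
  {"dx": -50, "dy": -80, "dz": 0, "twist": 0, "fingers": -1},
  {"dx": -50, "dy": -100, "dz": 0, "twist": 0, "fingers": -1},
  {"dx": -50, "dy": -100, "dz": 0, "twist": 0, "fingers": -1},
])

```text
clock: 40.37
eef_pos: [0.4223, -0.3665, 0.2423]
tool_rot: [0.701, 0.713, -0.0, -0.0]
ft_force: [-0.2, -0.3, 1.2]
grip_width: 0.0855
grasp_force: 0.0
```

Run:
```python
from h import *
o=bot.get_obs();print(cur(),o['clock'])
shot('top','top13');shot('scene','s13')
a=cv2.resize(cv2.imread('pics/top13.png')[110:220,155:355],(800,440),interpolation=cv2.INTER_CUBIC)
cv2.imwrite('pics/c13.png',a)
```

```text
[ 0.42230244 -0.36653896  0.24231392 91.01449702] 40.3667
```

View pics/c13.png

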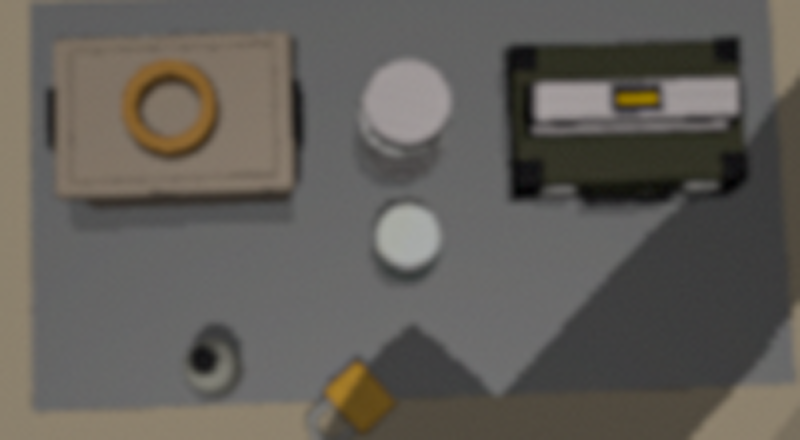

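All pieces are in place: tape (170,108), stack (407,101), jar (408,237), level (636,99). The bottle and padlock have not moved. Checking the numbers.

Run:
```python
from h import *
f=lambda x,y:(155+(x+.5)/4-.5,110+(y+.5)/4-.5)
P=lambda n,x,y,z:print(n,p2w('top13',*f(x,y),z)[:2])
P('tape',170,108,.104);P('flat',407,101,.094);P('jar',408,237,.064);P('levL',530,102,.085);P('levR',741,96,.085);P('vial',638,98,.0875)
for q in((56,39),(292,33)):P('tub back',*q,.08)
for q in((507,47),(740,39)):P('case back',*q,.045)
for q in((57,193),(297,187)):P('tub front',*q,.08)
```

```text
tape [0.6146 0.1372]
flat [ 0.6203 -0.0169]
jar [ 0.5353 -0.0165]
levL [ 0.6212 -0.0987]
levR [ 0.6235 -0.2392]
vial [ 0.6223 -0.1701]
tub back [0.6701 0.2176]
tub back [0.6723 0.0595]
case back [ 0.6725 -0.0875]
case back [ 0.6762 -0.2501]
tub front [0.5648 0.2154]
tub front [0.5668 0.0567]
```

```bash
python3 -c "
from h import *
print(job_done())"
```

```text
the job is handed in; nothing more can be done
None
```

The job is done and handed in at about 40 s of the 118 s: by the last top view the tape, level and jar are within about 2 mm of target, the flat tin is about 3 mm off the tall tin's centre, and the bottle and padlock were not touched.

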